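# Weigh out a grinding-ball charge on the two-pan balance

### The arm

A 7-joint arm with a two-finger parallel gripper is mounted at the origin on a cart in front of the work surface, level with it; the furniture and walls round the work are solid. World frame = base frame: x ahead of the robot, y to its left, z up, the work surface at z = 0. Lengths are in m, angles in rad, forces in N, time in s.
With the tool pointing down it reaches from about 0.4 to 0.9 m from the base axis. Payload 5.5 kg.
Tool frame: the origin (TCP) lies at the very end of the fingers, on their centre line; the grasp point (between the pads) lies 19 mm behind it; z points along the fingers, y is the line along which they close (so a half turn about z gives the same grasp; the last joint's range is limited). The gripper opens to 92 mm and grips with 3 to 60 N. Pads are 19 mm wide; open, the fingers measure 130 mm over their backs; the gripper's body (75 mm by 190 mm) begins 47 mm behind the grasp point.
Start: joints at [-0.851, 0.501, -0.427, 1.55, 0.221, 1.138, -0.21], TCP at [0.287, 0.583, 0.192] pointing down, gripper open.
Joint ranges: [-2.88, 2.88], [-0.31, 2.03], [-1.54, 1.56], [0.2, 2.42], [-1.41, 4.55], [0.19, 2.02], [-2.57, 2.57]. Speed limits (rad/s): [2.57, 2.57, 3.14, 3.14, 3.14, 3.14, 3.14].

### API

Orientations are given as a unit quaternion [x, y, z, w].
In Python, from bench import arm, snapshot, camera_info, workorder, models gives the robot as it stands. The module is installed in compiled form; this text tells all that it offers.
- The arm moves only by the tool step_arm, never from a script. Its argument "rows" is a list of rows, each an object with "dp": the shift along the tool's x, y, z in cm, a list of three; "rotation": the turn, a rotation vector about the tool's x, y, z in degrees, a list of three. A call has 1 to 12 rows; each row is the pose to reach, as a shift and turn from the pose commanded when the call began, along the tool's axes at that moment; what a row does not reach only later rows make up. A row lasts 1/12 s, in which the tool goes at most 41.7 mm and 7.16 degrees, less where a joint would pass 70% of its speed; a pose out of reach is approached as far as the arm can. A call with a gripper value outside its range is refused whole. "fingers" is the opening, from 0 (shut) to 1 (fully open), set as the call begins (left out, the last holds). The fingers move at their own pace and stop on an object; "squeeze" is the grip in N (left out, the last holds). Time passes only in rows, so rows that repeat a pose let the fingers close. It gives the time, the measured TCP pose, the force, the opening and the grip force at its end, in the units of the state.
- arm.get_obs(): the state, without advancing time (a new reading comes with each control period).
- snapshot(name): name is "scene" or "side" or "wrist"; returns (picture, depth): 480x640x3 uint8, red, green, blue; 480x640 float32, m along the optical axis (not along the pixel's ray), 0 where there is no reading.
- camera_info(name): a dict with "fx", "fy", "cx", "cy" (pixels), "R" (3x3) and "t" (3): a world point X has camera coordinates R X + t. Camera axes: x right, y down, z forward; pixel columns grow to the right and rows downward; lengths in m; the calibration is good to about 2 mm. The wrist camera is an equidistant fisheye: a pixel r from the principal point sees the ray r / f radians off the axis. A picture is of the moment at which its call begins: read the wrist's pose just before it. camera_info takes no time and is no camera call; for the wrist camera it gives the pose at the moment of the call.
- workorder.hand_in(): hands the job in; it is judged then, once.
Trained networks look in the newest picture that a camera, given by its name, has taken for a name from the list of things; names that differ only in an ending like _2 or _b are one class to them, and where a whole thing is asked for, a point or a joint stands for the part that bears it (a point fixed in the world has none). Each returns a list of dicts, best first, with "confidence" (0 to 1); they miss things now and then, are a little off and sometimes report something else, mostly with a low value. They report only what shows in the picture. A call takes as long as a camera call. They do not tell look-alikes from the thing itself.
- models.look_for(camera, target): "centre" ([x, y, z] in m, in the coordinates of the camera as it stood for that picture, good to about 4 mm: the middle of the surface that is visible of it).
- models.trace(camera, target): "region" (480x640 bool, what is visible of it).
The state is a dict: "time_s": time; "q": joint angles; "qd": joint speeds; "tau": joint torques, N m; "tool_pos": TCP position; "tool_rot": TCP orientation; "contact_force": force on the tool from outside, world axes, zero at the start; "moment": the same for the moment, N m; "grip_width": opening from 0.0 (shut) to 1.0 (fully open); "grip_force": force on a finger pad.
Only numpy, scipy, OpenCV 4.12 (cv2) and the standard library are available. Lean on these libraries where they do the work, as an engineer would, in place of code of your own. Each camera call takes 0.05 s, during which the arm holds its last target. There are 200 camera calls.

### The job

Weigh out a ball charge for the mill: first set the largest brass weight gently upright on the balance's flat pan, so that this pan sinks, then pour steel balls from the scoop into the bowl on the other side until the bowl outweighs the weight and drops onto its stop. Spill no ball (balls that are not needed may stay in the scoop), set the scoop down upright on the worktop, and leave the two smaller weights where they are.

Things in the scene. Friction and masses are not known exactly. Their poses are not given: they have to be found in the camera images.
- pan_balance: Grey two-pan beam balance, base 92 x 236 x 45 mm, fixed. Origin under the middle of its base; y runs from the flat pan (at y -90 mm) to the bowl (y +90), z up; a white pointer scale 40 mm wide, top 112 mm up, stands in the middle. The pans move straight up and down; one rises as the other sinks. They hang level unloaded; about 25 g difference brings the heavier side onto its stop.
- ball_pan_floor (a point): Centre of the inside floor of the balance's round steel bowl, 82 mm above the worktop when level. The bowl's floor is 78 mm across, its rim 130 mm across outside (124 inside) and 34 mm above the floor.
- ball_pan (a joint): Height of the bowl: 0 level, positive downward in m, +0.010 = down on its stop, -0.010 = fully up.
- weight_pan_top (a point): Centre of the top face of the balance's flat round steel pan, 104 mm across, 82 mm above the worktop when level.
- weight_pan (a joint): Height of the flat pan: 0 level, positive downward in m, +0.010 = down on its stop, -0.010 = fully up.
- weight_200: Largest of three brass knob weights, 200 g: 34 mm across, 44 mm high. Origin at the centre of its underside, z up. Grip it across its straight body, with the fingertips near its foot (the knob part slips out).
- weight_100: Middle brass knob weight, 27 mm across, 36 mm high; to be left alone. Origin at the centre of its underside.
- weight_50: Smallest brass knob weight, 21 mm across, 30 mm high; to be left alone. Origin at the centre of its underside.
- ball_scoop: Open steel scoop, 140 g empty, 112 x 71 mm, walls 36 mm high, bar handle over it (top 75 mm), nine balls in it. Origin under its flat bottom, at x +51 mm the closed back; the open mouth faces its -x; z up. The floor is flat from x -20 to +50 mm, then rises at 20 degrees to the lip: level, it holds the balls; tipped mouth-down well over 20 degrees they roll out (45 degrees empties it).
- scoop_grip (a point): Middle of the scoop's black bar handle, 68 mm above the scoop's bottom (scoop frame x +19 mm, y 0). The bar runs along the scoop's x, 56 mm long, 13 mm wide (y), 14 mm high; pinch it from above across its width; 40 mm free beneath it over the balls.
- scoop_lip (a point): Middle of the scoop's pouring lip (scoop frame x -60 mm, y 0, z +16 mm); the mouth is 66 mm wide.
- ball_0_center (a point): Centre of one of nine equal steel grinding balls, 20 mm across, 33 g each; they start in the scoop. Seven are just heavier than the largest weight.
- ball_1_center (a point): Centre of one of nine equal steel grinding balls, 20 mm across, 33 g each; they start in the scoop. Seven are just heavier than the largest weight.
- ball_2_center (a point): Centre of one of nine equal steel grinding balls, 20 mm across, 33 g each; they start in the scoop. Seven are just heavier than the largest weight.
- ball_3_center (a point): Centre of one of nine equal steel grinding balls, 20 mm across, 33 g each; they start in the scoop. Seven are just heavier than the largest weight.
- ball_4_center (a point): Centre of one of nine equal steel grinding balls, 20 mm across, 33 g each; they start in the scoop. Seven are just heavier than the largest weight.
- ball_5_center (a point): Centre of one of nine equal steel grinding balls, 20 mm across, 33 g each; they start in the scoop. Seven are just heavier than the largest weight.
- ball_6_center (a point): Centre of one of nine equal steel grinding balls, 20 mm across, 33 g each; they start in the scoop. Seven are just heavier than the largest weight.
- ball_7_center (a point): Centre of one of nine equal steel grinding balls, 20 mm across, 33 g each; they start in the scoop. Seven are just heavier than the largest weight.
- ball_8_center (a point): Centre of one of nine equal steel grinding balls, 20 mm across, 33 g each; they start in the scoop. Seven are just heavier than the largest weight.
Things that resemble listed ones, but are neither listed nor needed, are in the scene too. Leave any green or red look-alike of the weight_200 alone.

How it is judged:
On the way, in this order (a step that is already met when the one before it is completed fails the run):
1. the largest weight stands on the flat pan and the pan has sunk onto its stop (horizontal distance between weight_200 and weight_pan_top below 0.045 m and z of weight_200 in the frame of weight_pan_top between -0.004 and 0.006 m and angle between weight_200's own z axis and vertical below 0.15 rad and value of joint weight_pan above 0.0085 m), for 0.3 s.
2. balls poured: the bowl has dropped onto its stop against the weight (horizontal distance between weight_200 and weight_pan_top below 0.045 m and z of weight_200 in the frame of weight_pan_top between -0.004 and 0.006 m and angle between weight_200's own z axis and vertical below 0.15 rad and value of joint ball_pan above 0.0085 m), for 0.3 s.
At the end, for the whole second after the job is handed in: The largest weight stands upright on the flat pan (within 45 mm of its centre), the bowl is down on its stop (joint at least 8.5 mm of 10), every ball lies in the bowl or in the scoop, and the scoop stands upright, level and still on the worktop (all of step 2 and height (world z) of ball_scoop between -0.006 and 0.006 m and angle between ball_scoop's own z axis and vertical below 0.12 rad and linear speed of ball_scoop below 0.03 m/s and ((horizontal distance between ball_0_center and ball_pan_floor below 0.06 m and z of ball_0_center in the frame of ball_pan_floor between 0 and 0.045 m) or (x of ball_0_center in the frame of ball_scoop between -0.062 and 0.05 m and y of ball_0_center in the frame of ball_scoop between -0.034 and 0.034 m and z of ball_0_center in the frame of ball_scoop between 0 and 0.05 m)) and ((horizontal distance between ball_1_center and ball_pan_floor below 0.06 m and z of ball_1_center in the frame of ball_pan_floor between 0 and 0.045 m) or (x of ball_1_center in the frame of ball_scoop between -0.062 and 0.05 m and y of ball_1_center in the frame of ball_scoop between -0.034 and 0.034 m and z of ball_1_center in the frame of ball_scoop between 0 and 0.05 m)) and ((horizontal distance between ball_2_center and ball_pan_floor below 0.06 m and z of ball_2_center in the frame of ball_pan_floor between 0 and 0.045 m) or (x of ball_2_center in the frame of ball_scoop between -0.062 and 0.05 m and y of ball_2_center in the frame of ball_scoop between -0.034 and 0.034 m and z of ball_2_center in the frame of ball_scoop between 0 and 0.05 m)) and ((horizontal distance between ball_3_center and ball_pan_floor below 0.06 m and z of ball_3_center in the frame of ball_pan_floor between 0 and 0.045 m) or (x of ball_3_center in the frame of ball_scoop between -0.062 and 0.05 m and y of ball_3_center in the frame of ball_scoop between -0.034 and 0.034 m and z of ball_3_center in the frame of ball_scoop between 0 and 0.05 m)) and ((horizontal distance between ball_4_center and ball_pan_floor below 0.06 m and z of ball_4_center in the frame of ball_pan_floor between 0 and 0.045 m) or (x of ball_4_center in the frame of ball_scoop between -0.062 and 0.05 m and y of ball_4_center in the frame of ball_scoop between -0.034 and 0.034 m and z of ball_4_center in the frame of ball_scoop between 0 and 0.05 m)) and ((horizontal distance between ball_5_center and ball_pan_floor below 0.06 m and z of ball_5_center in the frame of ball_pan_floor between 0 and 0.045 m) or (x of ball_5_center in the frame of ball_scoop between -0.062 and 0.05 m and y of ball_5_center in the frame of ball_scoop between -0.034 and 0.034 m and z of ball_5_center in the frame of ball_scoop between 0 and 0.05 m)) and ((horizontal distance between ball_6_center and ball_pan_floor below 0.06 m and z of ball_6_center in the frame of ball_pan_floor between 0 and 0.045 m) or (x of ball_6_center in the frame of ball_scoop between -0.062 and 0.05 m and y of ball_6_center in the frame of ball_scoop between -0.034 and 0.034 m and z of ball_6_center in the frame of ball_scoop between 0 and 0.05 m)) and ((horizontal distance between ball_7_center and ball_pan_floor below 0.06 m and z of ball_7_center in the frame of ball_pan_floor between 0 and 0.045 m) or (x of ball_7_center in the frame of ball_scoop between -0.062 and 0.05 m and y of ball_7_center in the frame of ball_scoop between -0.034 and 0.034 m and z of ball_7_center in the frame of ball_scoop between 0 and 0.05 m)) and ((horizontal distance between ball_8_center and ball_pan_floor below 0.06 m and z of ball_8_center in the frame of ball_pan_floor between 0 and 0.045 m) or (x of ball_8_center in the frame of ball_scoop between -0.062 and 0.05 m and y of ball_8_center in the frame of ball_scoop between -0.034 and 0.034 m and z of ball_8_center in the frame of ball_scoop between 0 and 0.05 m))); the robot touches nothing.
It fails at once if the middle brass weight is moved more than 20 mm (distance of weight_100 from where it was at the start of the episode above 0.02 m).
It fails at once if the smallest brass weight is moved more than 20 mm (distance of weight_50 from where it was at the start of the episode above 0.02 m).
It fails at once if the largest weight hits the flat pan faster than 0.7 m/s (dropped) (linear speed of weight_200 above 0.7 m/s and horizontal distance between weight_200 and weight_pan_top below 0.05 m and z of weight_200 in the frame of weight_pan_top between -0.01 and 0.01 m).
It also fails if it takes over 64 s, if anything falls off the work surface, if the arm or the gripper's body presses on something with over 40 N, if the wrist force passes 120 N, or if a joint passes its speed limit or range.

## Working session

There is one attempt and no reset: what is moved stays moved. The work goes in short steps, Python scripts to look and compute and a tool call to move; the robot and the scene stay as the last step left them, time stands still between calls to the robot, and variables do not carry over. Pictures are saved under pics/ and viewed, at most 10 in all, crops included, and the job is handed in when it is done.

Besides the shell and the picture viewer there is one more tool, called after "Request:" as a command line: name --argument value ..., lists and objects as JSON in quotes. step_arm: Moves the arm, as the interface text tells. Its arguments: {"type":"object","properties":{"rows":{"type":"array"},"fingers":{"type":"number"},"squeeze":{"type":"number"}},"required":["rows"]}

```bash
mkdir -p pics; cat > h.py <<'E'
import numpy as np, cv2
from bench import arm, snapshot, camera_info, workorder, models
from scipy.spatial.transform import Rotation as Ro
def save(n,img): cv2.imwrite('pics/'+n+'.png',cv2.cvtColor(img,cv2.COLOR_RGB2BGR))
def cloud(cam,d):
    c=camera_info(cam); v,u=np.mgrid[:480,:640]
    P=np.stack([(u-c['cx'])/c['fx']*d,(v-c['cy'])/c['fy']*d,d],-1)
    W=(P-c['t'])@c['R']; W[d==0]=np.nan; return W
def w(cam,p): c=camera_info(cam); return (np.array(p)-c['t'])@c['R']
def rel(target,R=None):
    o=arm.get_obs(); T=Ro.from_quat(o['tool_rot'])
    s=T.inv().apply(np.array(target)-o['tool_pos'])*100
    return s.round(2)
E
python3 - <<'E'
from h import *
for cam in ('scene','side'):
    im,d=snapshot(cam); save(cam+'0',im); np.savez(cam+'0.npz',im=im,d=d)
    c=camera_info(cam); print(cam,-c['R'].T@c['t'],c['fx'])
    for t in ['weight_200','weight_100','weight_50','ball_scoop','scoop_grip','scoop_lip','pan_balance','ball_pan_floor','weight_pan_top']:
        for r in models.look_for(cam,t)[:4]:
            p=np.array(r['centre']); print(t,round(r['confidence'],2),w(cam,p).round(3),(c['fx']*p[0]/p[2]+c['cx']).round(),(c['fy']*p[1]/p[2]+c['cy']).round())
o=arm.get_obs(); print(o['time_s'],o['tool_pos'],o['tool_rot'],Ro.from_quat(o['tool_rot']).as_matrix().round(3))
E
```

```text
scene [ 0.01852182 -0.86216191  1.10943424] 590.2354060015343
weight_200 0.8 [ 0.322 -0.378  0.029] 300.0 388.0
weight_200 0.74 [ 0.414 -0.286  0.026] 313.0 335.0
weight_200 0.72 [ 0.333 -0.311  0.028] 287.0 361.0
weight_200 0.66 [ 0.404 -0.365  0.032] 330.0 362.0
weight_100 0.8 [ 0.322 -0.378  0.029] 300.0 388.0
weight_100 0.74 [ 0.414 -0.286  0.026] 313.0 335.0
weight_100 0.72 [ 0.333 -0.311  0.028] 287.0 361.0
weight_100 0.66 [ 0.404 -0.365  0.032] 330.0 362.0
weight_50 0.8 [ 0.322 -0.378  0.029] 300.0 388.0
weight_50 0.74 [ 0.414 -0.286  0.026] 313.0 335.0
weight_50 0.72 [ 0.333 -0.311  0.028] 287.0 361.0
weight_50 0.66 [ 0.404 -0.365  0.032] 330.0 362.0
ball_scoop 0.75 [0.665 0.181 0.029] 292.0 171.0
ball_scoop 0.59 [ 0.519 -0.059  0.086] 295.0 232.0
scoop_grip 0.59 [0.667 0.183 0.028] 292.0 170.0
scoop_lip 0.9 [0.667 0.183 0.031] 292.0 170.0
scoop_lip 0.26 [ 0.474 -0.438  0.019] 378.0 375.0
pan_balance 0.93 [ 0.523 -0.057  0.087] 296.0 230.0
pan_balance 0.54 [0.674 0.164 0.016] 298.0 177.0
ball_pan_floor 0.79 [0.561 0.022 0.093] 291.0 203.0
weight_pan_top 0.92 [ 0.503 -0.164  0
[... 365 characters left out ...]
024] 370.0 221.0
weight_50 0.72 [ 0.41  -0.347  0.028] 375.0 206.0
weight_50 0.48 [ 0.344 -0.293  0.026] 395.0 218.0
weight_50 0.44 [ 0.417 -0.266  0.024] 370.0 221.0
ball_scoop 0.65 [0.657 0.193 0.026] 252.0 323.0
scoop_grip 0.91 [0.658 0.193 0.022] 252.0 324.0
scoop_lip 0.74 [0.663 0.192 0.02 ] 250.0 324.0
pan_balance 0.65 [ 0.531 -0.027  0.084] 319.0 252.0
ball_pan_floor 0.77 [ 0.558 -0.009  0.092] 307.0 253.0
weight_pan_top 0.68 [ 0.504 -0.161  0.078] 336.0 225.0
weight_pan_top 0.63 [ 0.531 -0.028  0.084] 319.0 251.0
1.0 [0.2866905  0.5833616  0.19234389] [2.26406719e-01 9.74032852e-01 1.19792992e-05 1.41194092e-05] [[-0.897  0.441  0.   ]
 [ 0.441  0.897  0.   ]
 [-0.     0.    -1.   ]]
```

View pics/scene0.png

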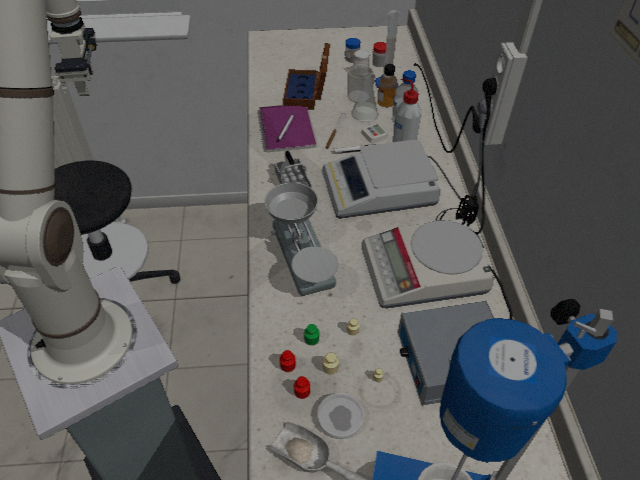

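View pics/side0.png

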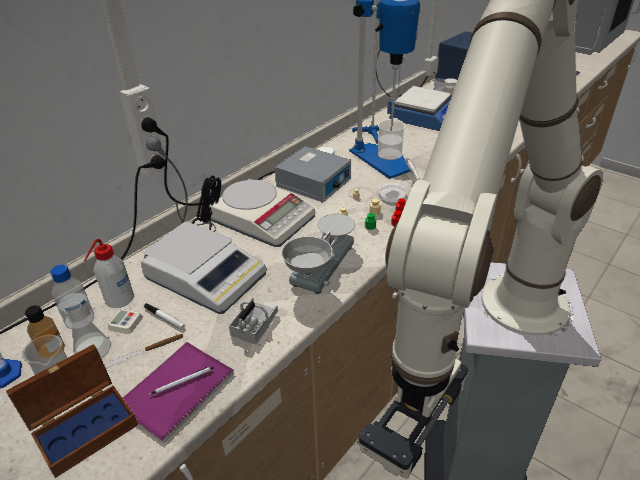

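The weights that could be meant, by scene pixel:
- brass (331,362), the largest looking
- brass (353,326)
- brass (378,375)
- green (312,334)
- red (288,361) and red (302,387)

I choose the large brass one at (331,362), and will check it in a crop together with the scoop.

```bash
python3 - <<'E'
from h import *
z=np.load('scene0.npz');s=np.load('side0.npz')
a=cv2.resize(z['im'][310:410,270:410],(560,400),interpolation=cv2.INTER_CUBIC)[:,:400]
b=cv2.resize(s['im'][290:350,220:290],(400,343),interpolation=cv2.INTER_CUBIC)
c=cv2.resize(z['im'][140:220,250:330],(400,400),interpolation=cv2.INTER_CUBIC)
a=cv2.resize(z['im'][315:400,270:400],(400,262),interpolation=cv2.INTER_CUBIC)
b=cv2.resize(b,(400,262)); e=cv2.resize(s['im'][185:245,340:430],(400,262),interpolation=cv2.INTER_CUBIC)
c=cv2.resize(c,(400,262))
save('crop1',np.vstack([np.hstack([a,e]),np.hstack([c,b])]))
for cam,D in (('scene',z),('side',s)):
    W=cloud(cam,D['d']); im=D['im'].astype(int)
    hsv=cv2.cvtColor(D['im'],cv2.COLOR_RGB2HSV)
    # brass blobs
    m=((W[...,2]>0.008)&(W[...,2]<0.06)&(W[...,1]<-0.2)&(W[...,1]>-0.47)&(W[...,0]>0.28)&(W[...,0]<0.5)).astype(np.uint8)
    n,l,st,ce=cv2.connectedComponentsWithStats(m)
    for i in range(1,n):
        if st[i,4]<25: continue
        P=W[l==i]; print(cam,st[i,4],ce[i].round(),np.median(P,0).round(3),'min',P.min(0).round(3),'max',P.max(0).round(3),D['im'][l==i].mean(0).round())
    # pans
    for nm,lo,hi in (('wpan',(.43,-.24,.07),(.58,-.09,.09)),('bowlrim',(.47,-.06,.103),(.66,.10,.125)),('scoop_wall',(.58,.08,.030),(.74,.29,.042)),('handle',(.58,.08,.055),(.74,.29,.09))):
        M=((W>lo)&(W<hi)).all(-1); P=W[M]
        print(cam,nm,len(P),P.mean(0).round(4),P.min(0).round(3),P.max(0).round(3))
        if len(P)>5:
            r=cv2.minAreaRect((P[:,:2]*1000).astype(np.float32)); print('  rect',np.round(r[0],1),np.round(r[1],1),round(r[2],1), 'circ',cv2.minEnclosingCircle((P[:,:2]*1000).astype(np.float32)))
E
```

```text
scene 89 [351. 327.] [ 0.495 -0.316  0.023] min [ 0.488 -0.326  0.008] max [ 0.5   -0.301  0.039] [116. 108.  82.]
scene 245 [311. 334.] [ 0.411 -0.286  0.03 ] min [ 0.397 -0.298  0.008] max [ 0.432 -0.263  0.049] [19. 88. 39.]
scene 269 [287. 360.] [ 0.332 -0.311  0.029] min [ 0.319 -0.323  0.008] max [ 0.353 -0.291  0.051] [117.  15.  13.]
scene 270 [330. 363.] [ 0.403 -0.366  0.03 ] min [ 0.39  -0.378  0.008] max [ 0.425 -0.344  0.051] [130. 123.  94.]
scene 101 [378. 374.] [ 0.472 -0.439  0.021] min [ 0.464 -0.448  0.009] max [ 0.484 -0.427  0.035] [128. 122.  94.]
scene 288 [301. 387.] [ 0.324 -0.379  0.03 ] min [ 0.31  -0.391  0.008] max [ 0.344 -0.356  0.049] [116.  14.  12.]
scene 965 [335. 408.] [ 0.358 -0.449  0.018] min [ 0.313 -0.47   0.008] max [ 0.405 -0.416  0.025] [125. 124. 124.]
scene 73 [308. 433.] [ 0.284 -0.461  0.021] min [ 0.28  -0.47   0.008] max [ 0.291 -0.447  0.035] [87. 86. 84.]
scene wpan 1381 [ 0.5027 -0.1603  0.0822] [ 0.45  -0.217  0.07 ] [ 0.555 -0.09   0.089]
  rect [ 500.7 -154.7] [106.1 125. ] 8.4 circ ((511.288818359375, -151.630615234375), 68.685
[... 1082 characters left out ...]
0.216  0.07 ] [ 0.558 -0.09   0.086]
  rect [ 503.8 -154.1] [104.1 120.7] 19.5 circ ((501.3372497558594, -153.19754028320312), 63.08087921142578)
side bowlrim 462 [0.5567 0.0034 0.1102] [ 0.492 -0.058  0.103] [0.62  0.078 0.119]
  rect [555.   13.8] [127.7 129.6] 23.6 circ ((552.13916015625, 7.207431316375732), 72.82013702392578)
side scoop_wall 228 [0.6885 0.1669 0.0347] [0.615 0.08  0.03 ] [0.74  0.235 0.042]
  rect [691.  161.8] [111.5 161.4] 61.0 circ ((689.2319946289062, 157.83062744140625), 91.21133422851562)
side handle 207 [0.6627 0.1933 0.0681] [0.624 0.158 0.055] [0.69  0.233 0.078]
  rect [671.  185.8] [73.5 60.6] 50.0 circ ((662.85888671875, 192.35972595214844), 41.5799560546875)
```

View pics/crop1.png

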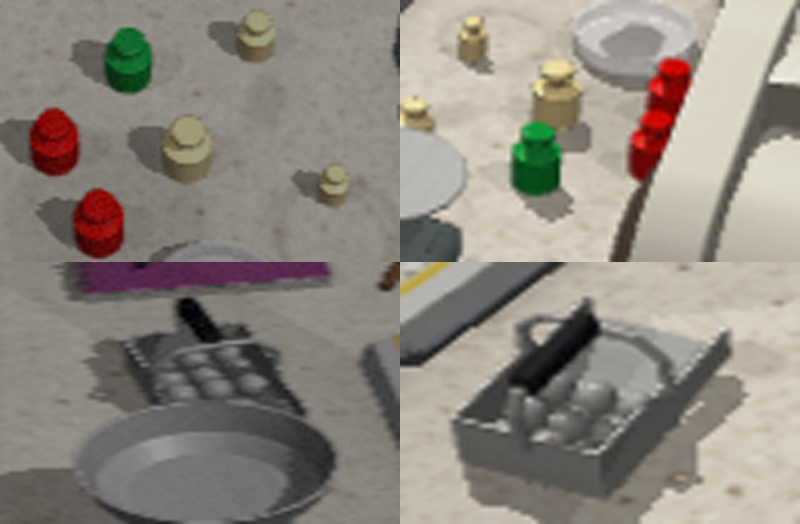

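The crop confirms the choice: the brass one at scene (331,362) is full-size, and the two smaller brass ones stay put. The scoop's closed back faces +y, away from the balance, and its mouth points roughly towards the bowl. Next I fit the scoop axis and handle.

```bash
python3 - <<'E'
from h import *
for cam in ('scene','side'):
    D=np.load(cam+'0.npz'); W=cloud(cam,D['d']); g=D['im'].max(-1)
    box=((W>(.58,.10,.055))&(W<(.74,.27,.09))).all(-1)
    M=(box&(g<45)); P=W[M]; r=cv2.minAreaRect((P[:,:2]*1000).astype(np.float32))
    c=P[:,:2]-P[:,:2].mean(0); e=np.linalg.eigh(c.T@c)[1][:,1]
    print(cam,len(P),P.mean(0).round(4),'zmax',P[:,2].max().round(3),r,'dir',np.degrees(np.arctan2(e[1],e[0])).round(1),'ends',[(P[:,:2].mean(0)+e*f).round(4) for f in ((c@e).min(),(c@e).max())])
    B=((W>(.58,.08,.006))&(W<(.76,.27,.09))).all(-1)
    n,l,st,_=cv2.connectedComponentsWithStats(B.astype(np.uint8)); i=1+st[1:,4].argmax()
    # connected comp containing handle
    k=np.bincount(l[M]).argmax(); P=W[l==k]
    for lo,hi in ((.006,.09),(.028,.042)):
        Q=P[(P[:,2]>lo)&(P[:,2]<hi)]
        print('  scoop',len(Q),cv2.minAreaRect((Q[:,:2]*1000).astype(np.float32)))
        for a in (e,np.array([-e[1],e[0]])): t=Q[:,:2]@a; print('   ',a.round(3),np.percentile(t,[0,2,98,100]).round(4))
print(rel([0.409,-0.358,0.16]))
E
```

```text
scene 62 [0.6604 0.1864 0.074 ] zmax 0.08 ((659.868408203125, 185.00177001953125), (25.90534782409668, 59.63443374633789), 3.216203451156616) dir 75.4 ends [array([0.6539, 0.1613]), array([0.6679, 0.2154])]
  scoop 695 ((656.3525390625, 169.41217041015625), (116.87349700927734, 73.7682113647461), 75.19669342041016)
    [0.252 0.968] [0.2708 0.2895 0.3853 0.3879]
    [-0.968  0.252] [-0.6293 -0.6271 -0.5566 -0.5556]
  scoop 118 ((656.2276611328125, 170.65426635742188), (113.33753967285156, 72.84978485107422), 74.3288803100586)
    [0.252 0.968] [0.2733 0.2812 0.3866 0.3874]
    [-0.968  0.252] [-0.6286 -0.6276 -0.5562 -0.5556]
side 113 [0.6639 0.1973 0.0714] zmax 0.077 ((664.76416015625, 195.44691467285156), (53.52275466918945, 12.515715599060059), 73.64313507080078) dir 72.6 ends [array([0.6555, 0.1703]), array([0.6714, 0.2213])]
  scoop 1169 ((659.5516357421875, 174.9317169189453), (118.45580291748047, 75.43263244628906), 75.55480194091797)
    [0.299 0.954] [0.3031 0.3076 0.419  0.423 ]
    [-0.954  0.299] [-0.617  -0.6124 -0.5408 -0.5391]
  scoop 191 ((659.7306518554688, 175.80276489257812), (115.28055572509766, 75.40576934814453), 76.00790405273438)
    [0.299 0.954] [0.3054 0.3114 0.4199 0.4225]
    [-0.954  0.299] [-0.6152 -0.6139 -0.5403 -0.5393]
[-52.5  -79.09   3.23]
```

```bash
cat >> h.py <<'E'
def goal(a,tilt=0):
    a=np.radians(a); M=np.array([[np.cos(a),np.sin(a),0],[np.sin(a),-np.cos(a),0],[0,0,-1.]]).T
    return Ro.from_matrix(M)*Ro.from_rotvec([0,np.radians(tilt),0])
def plan(p,a,tilt=0,p0=None,R0=None):
    o=arm.get_obs(); p0=o['tool_pos'] if p0 is None else p0; T=Ro.from_quat(o['tool_rot']) if R0 is None else R0
    dp=T.inv().apply(np.array(p)-p0)*100; rv=np.degrees((T.inv()*goal(a,tilt)).as_rotvec())
    print('dp',dp.round(2).tolist(),'rot',rv.round(1).tolist())
E
python3 - <<'E'
from h import *
plan([.46,.1,.25],100); plan([.45,-.1,.25],70); 
P,R=np.array([.46,.1,.25]),goal(100)
plan([.409,-.358,.16],19,0,P,R)
E
```

```text
dp [-36.87, -35.74, -5.77] rot [0.0, 0.0, 53.8]
dp [-44.8, -54.13, -5.77] rot [0.0, -0.0, 83.8]
dp [-44.22, -12.98, 9.0] rot [0.0, 0.0, 81.0]
```

Request:
step_arm --rows '[{"dp":[-36.8,-35.7,-5.8],"rotation":[0,0,53.8]},{"dp":[-36.8,-35.7,-5.8],"rotation":[0,0,53.8]},{"dp":[-36.8,-35.7,-5.8],"rotation":[0,0,53.8]},{"dp":[-36.8,-35.7,-5.8],"rotation":[0,0,53.8]},{"dp":[-36.8,-35.7,-5.8],"rotation":[0,0,53.8]},{"dp":[-36.8,-35.7,-5.8],"rotation":[0,0,53.8]},{"dp":[-36.8,-35.7,-5.8],"rotation":[0,0,53.8]},{"dp":[-36.8,-35.7,-5.8],"rotation":[0,0,53.8]},{"dp":[-36.8,-35.7,-5.8],"rotation":[0,0,53.8]},{"dp":[-36.8,-35.7,-5.8],"rotation":[0,0,53.8]},{"dp":[-36.8,-35.7,-5.8],"rotation":[0,0,53.8]},{"dp":[-36.8,-35.7,-5.8],"rotation":[0,0,53.8]}]' --fingers 0.65

```text
time_s: 2.0
tool_pos: [0.4545, 0.1137, 0.2492]
tool_rot: [0.642, 0.766, 0.001, 0.0]
contact_force: [0.3, 0.0, -0.5]
grip_width: 0.653
grip_force: 0.0
```

Request:
step_arm --rows '[{"dp":[-44.2,-13,9],"rotation":[0,0,81]},{"dp":[-44.2,-13,9],"rotation":[0,0,81]},{"dp":[-44.2,-13,9],"rotation":[0,0,81]},{"dp":[-44.2,-13,9],"rotation":[0,0,81]},{"dp":[-44.2,-13,9],"rotation":[0,0,81]},{"dp":[-44.2,-13,9],"rotation":[0,0,81]},{"dp":[-44.2,-13,9],"rotation":[0,0,81]},{"dp":[-44.2,-13,9],"rotation":[0,0,81]},{"dp":[-44.2,-13,9],"rotation":[0,0,81]},{"dp":[-44.2,-13,9],"rotation":[0,0,81]},{"dp":[-44.2,-13,9],"rotation":[0,0,81]},{"dp":[-44.2,-13,9],"rotation":[0,0,81]}]'

```text
time_s: 3.0
tool_pos: [0.4004, -0.3492, 0.1581]
tool_rot: [0.987, 0.159, -0.001, 0.002]
contact_force: [0.4, -0.2, 0.7]
grip_width: 0.654
grip_force: 0.0
```

```bash
python3 - <<'E'
from h import *
o=arm.get_obs();print(o['time_s'],o['tool_pos'],o['q'].round(2) if hasattr(o['q'],'round') else o['q'])
im,d=snapshot('wrist'); save('wrist1',im)
c=camera_info('wrist'); print({k:np.round(v,3).tolist() for k,v in c.items()})
for r in models.look_for('wrist','weight_200')[:6]: print(round(r['confidence'],2),w('wrist',r['centre']).round(4))
plan([.409,-.358,.16],19)
E
```

```text
3.0 [ 0.40041438 -0.34922897  0.1581395 ] [ 0.27  0.32  0.48  1.91 -0.17  0.95 -0.43]
{'fx': 371.648, 'fy': 371.648, 'cx': 313.323, 'cy': 240.203, 'R': [[0.315, -0.949, 0.003], [-0.904, -0.299, 0.305], [-0.289, -0.099, -0.952]], 't': [-0.459, 0.231, 0.44]}
0.97 [ 0.4794 -0.4235  0.0202]
0.86 [ 0.4248 -0.2797  0.0288]
0.84 [ 0.3392 -0.3654  0.0293]
0.83 [ 0.418  -0.3509  0.0314]
0.67 [ 0.3513 -0.3014  0.0286]
0.63 [ 0.5053 -0.311   0.0237]
dp [0.3, 1.45, -0.2] rot [0.0, 0.1, -0.3]
```

View pics/wrist1.png

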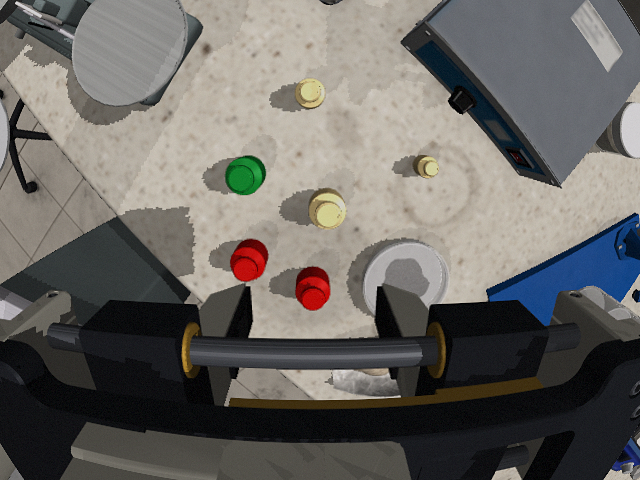

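The wrist view shows the big brass weight at (327,208), green at (245,175), reds at (248,260) and (312,288), and the small weights at (309,93) and (427,167). I let the arm settle and refine the weight's position.

Request:
step_arm --rows '[{"dp":[0.0,0,0],"rotation":[0,0,0]},{"dp":[0,0,0],"rotation":[0,0,0]}]'

```text
time_s: 3.27
tool_pos: [0.4039, -0.3403, 0.1585]
tool_rot: [0.986, 0.167, 0.0, -0.001]
contact_force: [-0.5, -0.1, -0.5]
grip_width: 0.651
grip_force: 0.0
```

```bash
cat >> h.py <<'E'
def wcloud(d,c):
    v,u=np.mgrid[:480,:640]; a=(u-c['cx'])/c['fx'];b=(v-c['cy'])/c['fy']; r=np.hypot(a,b)+1e-9
    k=np.tan(np.minimum(r,1.5))/r
    P=np.stack([a*k*d,b*k*d,d],-1); W=(P-c['t'])@c['R']; W[d==0]=np.nan; return W
E
python3 - <<'E'
from h import *
o=arm.get_obs();print(o['time_s'],o['tool_pos'])
c=camera_info('wrist'); im,d=snapshot('wrist'); W=wcloud(d,c)
m=((W>(.28,-.47,.006))&(W<(.53,-.22,.06))).all(-1).astype(np.uint8)
n,l,st,ce=cv2.connectedComponentsWithStats(m)
for i in range(1,n):
    if st[i,4]<80: continue
    P=W[l==i]; T=P[P[:,2]>P[:,2].max()-.006]
    print(st[i,4],ce[i].round(),'z',P[:,2].max().round(3),'top',T[:,:2].mean(0).round(4),'circ',np.round(cv2.minEnclosingCircle((P[:,:2]*1000).astype(np.float32))[0],1), np.ptp(P,0).round(3))
plan([.409,-.358,.10],19)
E
```

```text
3.2667 [ 0.40388993 -0.34032669  0.15853508]
717 [321. 100.] z 0.038 top [ 0.5065 -0.3127] circ [ 506.6 -312.3] [0.026 0.026 0.03 ]
1222 [254. 181.] z 0.046 top [ 0.4196 -0.2801] circ [ 419.1 -279.7] [0.034 0.034 0.04 ]
448 [434. 176.] z 0.032 top [ 0.4797 -0.435 ] circ [ 479.5 -435.9] [0.021 0.018 0.026]
1214 [335. 216.] z 0.046 top [ 0.4127 -0.3599] circ [ 412.2 -360.2] [0.034 0.034 0.04 ]
1199 [256. 265.] z 0.046 top [ 0.3418 -0.3053] circ [ 341.2 -305.1] [0.03  0.034 0.04 ]
2340 [402. 271.] z 0.02 top [ 0.3799 -0.4438] circ [ 368.2 -451.1] [0.082 0.053 0.014]
1159 [319. 294.] z 0.046 top [ 0.3335 -0.3723] circ [ 332.8 -372. ] [0.033 0.033 0.04 ]
dp [-0.13, 1.85, 5.86] rot [-0.1, -0.1, 0.3]
```

```bash
python3 - <<'E'
from h import *
plan([.412,-.360,.11],19);plan([.412,-.360,.004],19)
E
```

```text
dp [0.09, 2.13, 4.86] rot [-0.1, -0.1, 0.3]
dp [0.08, 2.14, 15.46] rot [-0.1, -0.1, 0.3]
```

Request:
step_arm --rows '[{"dp":[0.1,2.1,3],"rotation":[0,0,0]},{"dp":[0.1,2.1,6],"rotation":[0,0,0]},{"dp":[0.1,2.1,8.5],"rotation":[0,0,0]},{"dp":[0.1,2.1,11],"rotation":[0,0,0]},{"dp":[0.1,2.1,13],"rotation":[0,0,0]},{"dp":[0.1,2.1,14.4],"rotation":[0,0,0]},{"dp":[0.1,2.1,15.4],"rotation":[0,0,0]},{"dp":[0.1,2.1,15.4],"rotation":[0,0,0]},{"dp":[0.1,2.1,15.4],"rotation":[0,0,0]}]'

```text
time_s: 4.07
tool_pos: [0.4115, -0.3609, 0.0048]
tool_rot: [0.986, 0.166, 0.0, -0.0]
contact_force: [-0.3, 0.7, 0.8]
grip_width: 0.65
grip_force: 0.0
```

Request:
step_arm --rows '[{"dp":[0,0,0],"rotation":[0,0,0]},{"dp":[0,0,0],"rotation":[0,0,0]},{"dp":[0,0,0],"rotation":[0,0,0]},{"dp":[0,0,0],"rotation":[0,0,0]},{"dp":[0,0,0],"rotation":[0,0,0]},{"dp":[0,0,0],"rotation":[0,0,0]}]' --fingers 0.2 --squeeze 25

```text
time_s: 4.57
tool_pos: [0.4109, -0.3613, 0.0048]
tool_rot: [0.986, 0.165, 0.0, -0.001]
contact_force: [-2.1, 6.4, 9.5]
grip_width: 0.265
grip_force: 4.6
```

```bash
python3 - <<'E'
from h import *
o=arm.get_obs();print(o['time_s'],o['tool_pos'],o['grip_width'],o['grip_force'])
p=o['tool_pos'];plan([p[0],p[1],.16],19);plan([.504,-.164,.16],19);plan([.504,-.164,.085],19)
E
```

```text
4.5667 [ 0.41085024 -0.36126083  0.00481801] 0.26486594929548235 4.57898547872901
dp [0.0, -0.02, -15.52] rot [-0.1, -0.0, 0.0]
dp [15.24, -15.63, -15.5] rot [-0.1, -0.0, 0.0]
dp [15.24, -15.62, -8.0] rot [-0.1, -0.0, 0.0]
```

```bash
python3 - <<'E'
from h import *
im,d=snapshot('wrist'); c=camera_info('wrist'); a=im[150:450,150:500]
im2,_=snapshot('scene'); b=cv2.resize(im2[300:420,260:400],(350,300),interpolation=cv2.INTER_CUBIC)
save('grasp',np.hstack([a,b]))
W=wcloud(d,c); m=((W>(.38,-.40,.006))&(W<(.45,-.32,.06))).all(-1); 
o=arm.get_obs();print(o['grip_width'],o['grip_force'],o['contact_force'])
E
```

```text
0.23515579686251695 24.747061622147157 [-1.26988441  3.75417908  6.41501365]
```

View pics/grasp.png

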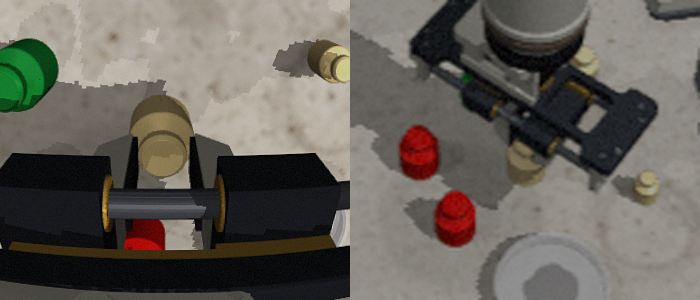

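```bash
python3 - <<'E'
from h import *
o=arm.get_obs();print(o['time_s'],o['tool_pos'],o['grip_width'],o['grip_force'],o['contact_force'])
c=camera_info('wrist'); im,d=snapshot('wrist'); W=wcloud(d,c)
hsv=cv2.cvtColor(im,cv2.COLOR_RGB2HSV)
m=((W>(.36,-.41,.004))&(W<(.47,-.31,.07))).all(-1)&(hsv[...,0]>15)&(hsv[...,0]<35)&(hsv[...,1]>60)
P=W[m]; print(len(P))
T=Ro.from_quat(o['tool_rot'])
for a in np.arange(.004,.06,.006):
    Q=P[(P[:,2]>=a)&(P[:,2]<a+.006)]
    if len(Q)>5:
        q=T.inv().apply(Q-o['tool_pos'])*1000; print(round(a,3),len(Q),'toolx',q[:,0].min().round(1),q[:,0].max().round(1),'tooly',q[:,1].min().round(1),q[:,1].max().round(1))
E
```

```text
4.6667 [ 0.41055224 -0.36014267  0.00472303] 0.23515579686251695 24.747061622147157 [-1.26988441  3.75417908  6.41501365]
3849
0.004 193 toolx 4.6 18.8 tooly -15.6 16.8
0.01 202 toolx 5.4 18.5 tooly -15.2 17.3
0.016 234 toolx 7.2 18.7 tooly -15.0 16.8
0.022 401 toolx 5.5 18.6 tooly -15.2 16.7
0.028 927 toolx 0.9 18.3 tooly -14.8 15.6
0.034 88 toolx 4.2 13.3 tooly -13.7 15.7
0.04 1748 toolx -10.1 13.5 tooly -11.8 12.3
0.046 39 toolx -4.5 11.0 tooly -11.6 14.0
0.052 6 toolx -1.3 10.6 tooly -11.0 12.1
```

The weight is upright and centred between the pads, and the grip force is firm. I lift.

Request:
step_arm --rows '[{"dp":[0,0,-0.5],"rotation":[0,0,0]},{"dp":[0,0,-1.5],"rotation":[0,0,0]},{"dp":[0,0,-3],"rotation":[0,0,0]},{"dp":[0,0,-5],"rotation":[0,0,0]},{"dp":[0,0,-7.5],"rotation":[0,0,0]},{"dp":[0,0,-10],"rotation":[0,0,0]},{"dp":[0,0,-12.5],"rotation":[0,0,0]},{"dp":[0,0,-14.5],"rotation":[0,0,0]},{"dp":[0,0,-15.5],"rotation":[0,0,0]},{"dp":[0,0,-15.5],"rotation":[0,0,0]}]'

```text
time_s: 5.55
tool_pos: [0.4123, -0.3633, 0.1624]
tool_rot: [0.986, 0.165, 0.002, 0.002]
contact_force: [0.1, -0.8, -2.2]
grip_width: 0.232
grip_force: 23.3
```

```bash
python3 - <<'E'
from h import *
o=arm.get_obs();print(o['time_s'],o['tool_pos'],o['grip_width'],o['grip_force'],o['contact_force'])
c=camera_info('wrist'); im,d=snapshot('wrist'); W=wcloud(d,c)
hsv=cv2.cvtColor(im,cv2.COLOR_RGB2HSV); T=Ro.from_quat(o['tool_rot'])
Q=T.inv().apply(W.reshape(-1,3)-o['tool_pos']).reshape(W.shape)*1000
m=((Q>(-25,-25,-50))&(Q<(30,25,25))).all(-1)&(hsv[...,0]>15)&(hsv[...,0]<35)&(hsv[...,1]>60)
q=Q[m]; print(len(q))
for a in range(-48,20,6):
    s=q[(q[:,2]>=a)&(q[:,2]<a+6)]
    if len(s)>5: print(a,len(s),s[:,:2].min(0).round(1),s[:,:2].max(0).round(1))
M=((W>(.43,-.24,.06))&(W<(.58,-.09,.1))).all(-1); P=W[M]; T2=P[np.abs(P[:,2]-np.median(P[:,2]))<.004]
print('pan',np.median(P[:,2]),cv2.minEnclosingCircle((T2[:,:2]*1000).astype(np.float32)))
plan([.504,-.164,.16],19);plan([.504,-.164,.085],19)
E
```

```text
5.55 [ 0.41228851 -0.36330346  0.1623922 ] 0.23231116392094228 23.27718693251427 [ 0.06889268 -0.82451844 -2.21163772]
3898
-48 18 [-5.9 -9.3] [10.1 13.5]
-42 1728 [ -9.6 -13.6] [13.5 14.4]
-36 120 [  4.9 -12.8] [13.1 15.7]
-30 642 [  1.9 -12.7] [18.4 15.1]
-24 654 [  1. -15.] [18.7 17.4]
-18 235 [  6.2 -14.5] [18.9 17.4]
-12 213 [  6.5 -14.8] [18.8 17.4]
-6 200 [  4.4 -14.8] [18.9 18. ]
0 88 [  7.  -14.5] [18.7 17.4]
pan 0.08234397983567976 ((512.4415283203125, -151.2726287841797), 66.24685668945312)
dp [15.21, -15.74, 0.05] rot [0.1, -0.1, 0.0]
dp [15.2, -15.75, 7.55] rot [0.1, -0.1, 0.0]
```

Request:
step_arm --rows '[{"dp":[0.7,-0.7,0],"rotation":[0,0,0]},{"dp":[2,-2.1,0],"rotation":[0,0,0]},{"dp":[3.7,-3.8,0],"rotation":[0,0,0]},{"dp":[5.5,-5.7,0],"rotation":[0,0,0]},{"dp":[7.3,-7.5,0],"rotation":[0,0,0]},{"dp":[9.1,-9.4,0],"rotation":[0,0,0]},{"dp":[10.9,-11.3,0],"rotation":[0,0,0]},{"dp":[12.6,-13,0],"rotation":[0,0,0]},{"dp":[14,-14.5,0],"rotation":[0,0,0]},{"dp":[14.9,-15.4,0],"rotation":[0,0,0]},{"dp":[15.2,-15.7,0],"rotation":[0,0,0]},{"dp":[15.2,-15.7,0],"rotation":[0,0,0]}]'

```text
time_s: 6.6
tool_pos: [0.5029, -0.1616, 0.1579]
tool_rot: [0.986, 0.167, -0.001, -0.001]
contact_force: [-0.9, 0.0, -3.2]
grip_width: 0.241
grip_force: 23.3
```

Request:
step_arm --rows '[{"dp":[0,0,1],"rotation":[0,0,0]},{"dp":[0,0,2.3],"rotation":[0,0,0]},{"dp":[0,0,3.6],"rotation":[0,0,0]},{"dp":[0,0,4.8],"rotation":[0,0,0]},{"dp":[0,0,5.8],"rotation":[0,0,0]},{"dp":[0,0,6.4],"rotation":[0,0,0]},{"dp":[0,0,6.6],"rotation":[0,0,0]},{"dp":[0,0,6.6],"rotation":[0,0,0]}]'

```text
time_s: 7.27
tool_pos: [0.5027, -0.1643, 0.0929]
tool_rot: [0.986, 0.165, -0.001, -0.0]
contact_force: [0.8, 0.0, -1.5]
grip_width: 0.24
grip_force: 23.3
```

```bash
python3 - <<'E'
from h import *
o=arm.get_obs();print(o['time_s'],o['tool_pos'],o['grip_width'],o['grip_force'],o['contact_force'])
E
```

```text
7.2667 [ 0.50271808 -0.16433241  0.09285043] 0.24034675256127305 23.280448688537945 [ 0.78874513  0.01271118 -1.52269148]
```

Request:
step_arm --rows '[{"dp":[0,0,0.2],"rotation":[0,0,0]},{"dp":[0,0,0.4],"rotation":[0,0,0]},{"dp":[0,0,0.6],"rotation":[0,0,0]},{"dp":[0,0,0.8],"rotation":[0,0,0]},{"dp":[0,0,1.0],"rotation":[0,0,0]},{"dp":[0,0,1.2],"rotation":[0,0,0]},{"dp":[0,0,1.4],"rotation":[0,0,0]},{"dp":[0,0,1.5],"rotation":[0,0,0]},{"dp":[0,0,1.5],"rotation":[0,0,0]}]'

```text
time_s: 8.02
tool_pos: [0.5032, -0.1637, 0.0782]
tool_rot: [0.986, 0.165, -0.0, -0.0]
contact_force: [-0.8, 0.7, -1.7]
grip_width: 0.229
grip_force: 23.3
```

Request:
step_arm --rows '[{"dp":[0,0,0],"rotation":[0,0,0]},{"dp":[0,0,0],"rotation":[0,0,0]},{"dp":[0,0,0],"rotation":[0,0,0]},{"dp":[0,0,0],"rotation":[0,0,0]},{"dp":[0,0,0],"rotation":[0,0,0]}]' --fingers 0.62

```text
time_s: 8.43
tool_pos: [0.5036, -0.1639, 0.0787]
tool_rot: [0.986, 0.165, 0.0, 0.0]
contact_force: [0.2, 0.2, 0.7]
grip_width: 0.548
grip_force: 0.0
```

Request:
step_arm --rows '[{"dp":[0,0,-1],"rotation":[0,0,0]},{"dp":[0,0,-3],"rotation":[0,0,0]},{"dp":[0,0,-6],"rotation":[0,0,0]},{"dp":[0,0,-9],"rotation":[0,0,0]},{"dp":[0,0,-12],"rotation":[0,0,0]},{"dp":[0,0,-15],"rotation":[0,0,0]},{"dp":[0,0,-15],"rotation":[0,0,0]}]'

```text
time_s: 9.02
tool_pos: [0.5073, -0.1653, 0.2357]
tool_rot: [0.986, 0.165, 0.005, 0.002]
contact_force: [1.1, -0.7, 0.1]
grip_width: 0.623
grip_force: 0.0
```

```bash
python3 - <<'E'
from h import *
o=arm.get_obs();print(o['time_s'],o['tool_pos'],o['grip_width'],o['contact_force'],o['q'])
c=camera_info('wrist'); im,d=snapshot('wrist'); W=wcloud(d,c); hsv=cv2.cvtColor(im,cv2.COLOR_RGB2HSV)
br=(hsv[...,0]>15)&(hsv[...,0]<35)&(hsv[...,1]>60)
P=W[((W>(.44,-.24,.06))&(W<(.57,-.1,.14))).all(-1)&br]; print('weight',cv2.minEnclosingCircle((P[:,:2]*1000).astype(np.float32)),P[:,2].max())
P=W[((W>(.44,-.23,.06))&(W<(.56,-.13,.09))).all(-1)&~br]; print('pan z',np.median(P[:,2]))
im,d=snapshot('scene'); W=cloud('scene',d); P=W[((W>(.45,-.08,.11))&(W<(.66,.10,.145))).all(-1)]; print('bowl',P.mean(0),P.min(0),P.max(0))
A=cv2.resize(im[140:300,240:360],(450,600)); save('placed',A)
plan([.66,.10,.25],75); plan([.663,.195,.16],75)
E
```

```text
9.0167 [ 0.50731156 -0.16532962  0.23566381] 0.6232224106445241 [ 1.10978125 -0.66656151  0.08472364] [-0.08576122  0.21903697  0.40929518  1.82736742 -0.0988165   1.10354041
 -0.88082801]
weight ((501.6329345703125, -166.08265686035156), 21.148902893066406) 0.11846440450688109
pan z 0.072520898006423
bowl [0.54396616 0.01222235 0.11955536] [ 0.48642943 -0.07764261  0.11002472] [0.61342606 0.07471481 0.13101265]
dp [23.32, -19.9, -1.89] rot [0.2, -0.1, -56.0]
dp [26.67, -28.79, 7.11] rot [0.2, -0.1, -56.0]
```

The weight stands on the sunken pan (pan z about 72.5 mm). Next I go above the scoop.

Request:
step_arm --rows '[{"dp":[2.5,-2.6,-1],"rotation":[0,0,-5]},{"dp":[5,-5.3,-1],"rotation":[0,0,-11]},{"dp":[7.5,-8,-1],"rotation":[0,0,-17]},{"dp":[10,-10.7,-1],"rotation":[0,0,-23]},{"dp":[12.5,-13.4,-1],"rotation":[0,0,-29]},{"dp":[15,-16.1,-1],"rotation":[0,0,-35]},{"dp":[17.5,-18.8,-1],"rotation":[0,0,-41]},{"dp":[20,-21.5,-1],"rotation":[0,0,-46]},{"dp":[22.5,-24.2,0],"rotation":[0,0,-51]},{"dp":[25,-26.9,2],"rotation":[0,0,-56]},{"dp":[26.6,-28.7,4],"rotation":[0,0,-56]},{"dp":[26.6,-28.7,5],"rotation":[0,0,-56]}]' --fingers 0.5

```text
time_s: 10.12
tool_pos: [0.6587, 0.2022, 0.1732]
tool_rot: [0.791, 0.612, -0.002, -0.003]
contact_force: [-0.6, 0.5, -0.4]
grip_width: 0.501
grip_force: 0.0
```

Request:
step_arm --rows '[{"dp":[0,0,0],"rotation":[0,0,0]},{"dp":[0,0,0],"rotation":[0,0,0]}]'

```text
time_s: 10.28
tool_pos: [0.6599, 0.1927, 0.1763]
tool_rot: [0.793, 0.609, -0.002, -0.0]
contact_force: [0.5, -0.9, 0.1]
grip_width: 0.498
grip_force: 0.0
```

```bash
cat > scoop.py <<'E'
from h import *
o=arm.get_obs();print(o['time_s'],o['tool_pos'],o['q'].round(2))
c=camera_info('wrist'); im,d=snapshot('wrist'); W=wcloud(d,c); save('wscoop',im)
B=((W>(.58,.09,.006))&(W<(.76,.28,.1))).all(-1)
g=im.max(-1); H=B&(W[...,2]>.058)&(g<60)&(W[...,2]<.085); P=W[H]
n,l,st,_=cv2.connectedComponentsWithStats(H.astype(np.uint8)); k=1+st[1:,4].argmax(); P=W[l==k]
r=cv2.minAreaRect((P[:,:2]*1000).astype(np.float32)); print('handle',len(P),r,P[:,2].max(), P[P[:,2]>.07].mean(0))
n,l,st,_=cv2.connectedComponentsWithStats(B.astype(np.uint8)); k=np.bincount(l[H]).argmax(); Q=W[l==k]
for lo,hi in((.006,.09),(.03,.04)):
    q=Q[(Q[:,2]>lo)&(Q[:,2]<hi)]; print('scoop',len(q),cv2.minAreaRect((q[:,:2]*1000).astype(np.float32)))
E
python3 scoop.py
```

```text
10.2833 [0.65986001 0.19265201 0.17634592] [-0.38  0.55  0.09  1.47 -0.05  1.13 -0.55]
handle 931 ((667.2242431640625, 190.2274627685547), (56.6994514465332, 12.367006301879883), 75.04150390625) 0.07747788050849588 [0.66733155 0.19266337 0.07474037]
scoop 6876 ((661.6185302734375, 171.6326446533203), (116.5610580444336, 74.79164123535156), 75.14939880371094)
scoop 821 ((661.6527709960938, 171.16197204589844), (115.30403900146484, 74.51385498046875), 74.8380355834961)
```

View pics/wscoop.png

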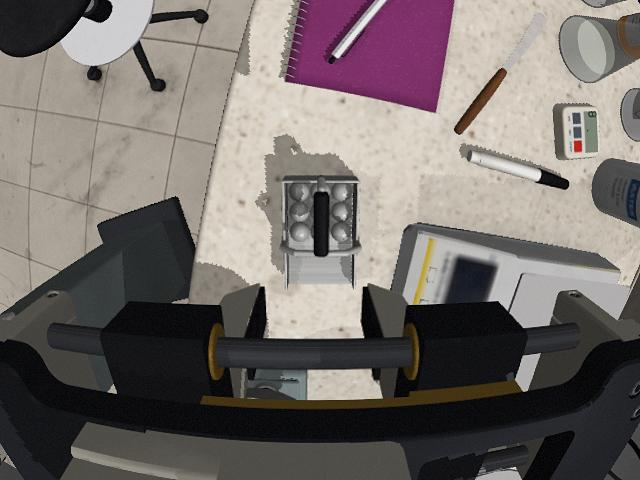

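The scoop is at (320,230), handle vertical in the picture, mouth downwards, with the balls on its flat floor. I descend and pinch the handle.

```bash
python3 - <<'E'
from h import *
plan([.667,.192,.1],75);plan([.667,.192,.048],75)
E
```

```text
dp [0.17, 0.59, 7.8] rot [-0.0, 0.1, -0.1]
dp [0.18, 0.59, 13.0] rot [-0.0, 0.1, -0.1]
```

Request:
step_arm --rows '[{"dp":[0.15,0.7,2],"rotation":[0,0,0]},{"dp":[0.15,0.7,4.5],"rotation":[0,0,0]},{"dp":[0.15,0.7,7],"rotation":[0,0,0]},{"dp":[0.15,0.7,9],"rotation":[0,0,0]},{"dp":[0.15,0.7,11],"rotation":[0,0,0]},{"dp":[0.15,0.7,12.4],"rotation":[0,0,0]},{"dp":[0.15,0.7,12.9],"rotation":[0,0,0]},{"dp":[0.15,0.7,12.9],"rotation":[0,0,0]}]'

```text
time_s: 11.0
tool_pos: [0.668, 0.1925, 0.0491]
tool_rot: [0.794, 0.608, -0.001, -0.0]
contact_force: [-0.2, 0.8, 0.3]
grip_width: 0.5
grip_force: 0.0
```

Request:
step_arm --rows '[{"dp":[0,0,0],"rotation":[0,0,0]},{"dp":[0,0,0],"rotation":[0,0,0]},{"dp":[0,0,0],"rotation":[0,0,0]},{"dp":[0,0,0],"rotation":[0,0,0]},{"dp":[0,0,0],"rotation":[0,0,0]},{"dp":[0,0,0],"rotation":[0,0,0]},{"dp":[0,0,0],"rotation":[0,0,0]},{"dp":[0,0,0],"rotation":[0,0,0]}]' --fingers 0.0 --squeeze 50

```text
time_s: 11.67
tool_pos: [0.6684, 0.1939, 0.0496]
tool_rot: [0.793, 0.609, -0.0, -0.0]
contact_force: [0.5, -0.6, -0.4]
grip_width: 0.014
grip_force: 0.0
```

```bash
python3 - <<'E'
from h import *
o=arm.get_obs();print(o['time_s'],o['tool_pos'],o['tool_rot'],o['grip_width'],o['grip_force'],o['contact_force'])
E
```

```text
11.6667 [0.66838222 0.19389267 0.04955257] [ 7.93179924e-01  6.08987362e-01 -1.69414250e-05 -2.68957622e-05] 0.014296863103067055 0.0 [ 0.50279227 -0.63962488 -0.41237985]
```

Request:
step_arm --rows '[{"dp":[0,0,0],"rotation":[0,0,0]},{"dp":[0,0,0],"rotation":[0,0,0]},{"dp":[0,0,0],"rotation":[0,0,0]}]'

```text
time_s: 11.92
tool_pos: [0.6684, 0.1938, 0.0494]
tool_rot: [0.793, 0.609, -0.0, -0.0]
contact_force: [-0.1, 0.2, 0.1]
grip_width: 0.006
grip_force: 0.0
```

```bash
python3 - <<'E'
from h import *
o=arm.get_obs();print(o['time_s'],o['tool_pos'],o['grip_width'],o['grip_force'],o['contact_force'])
c=camera_info('wrist'); im,d=snapshot('wrist'); save('wg',im[100:440,120:520])
E
```

```text
11.9167 [0.66837384 0.19384208 0.04942958] 0.005624435180314773 0.0 [-0.14975905  0.22238318  0.07176671]
```

View pics/wg.png

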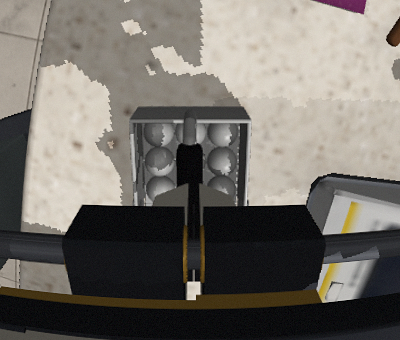

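Request:
step_arm --rows '[{"dp":[0,0,-0.2],"rotation":[0,0,0]},{"dp":[0,0,-0.4],"rotation":[0,0,0]},{"dp":[0,0,-0.6],"rotation":[0,0,0]},{"dp":[0,0,-0.6],"rotation":[0,0,0]}]'

```text
time_s: 12.3
tool_pos: [0.6689, 0.194, 0.0563]
tool_rot: [0.793, 0.609, 0.001, 0.0]
contact_force: [-0.0, 0.1, 0.1]
grip_width: 0.005
grip_force: 0.0
```

```bash
python3 - <<'E'
from h import *
o=arm.get_obs();print(o['time_s'],o['tool_pos'],o['grip_width'],o['grip_force'],o['contact_force'])
for cam in('side','scene'):
    im,d=snapshot(cam); W=cloud(cam,d); P=W[((W>(.58,.10,.02))&(W<(.74,.25,.05))).all(-1)]
    np.savez(cam+'1.npz',im=im,d=d)
im=np.load('side1.npz')['im'];im2=np.load('scene1.npz')['im']
save('lift',np.hstack([cv2.resize(im[270:350,210:310],(500,400),interpolation=cv2.INTER_CUBIC),cv2.resize(im2[140:220,260:320],(300,400),interpolation=cv2.INTER_CUBIC)]))
E
```

```text
12.3 [0.66894281 0.19399792 0.05627881] 0.005239089097945051 0.0 [-0.01389383  0.10082273  0.08536   ]
```

View pics/lift.png

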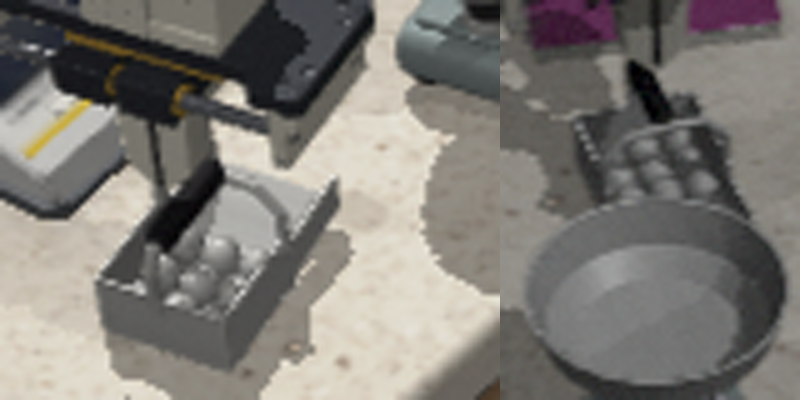

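```bash
python3 - <<'E'
from h import *
o=arm.get_obs();T=Ro.from_quat(o['tool_rot'])
for cam in('side','scene'):
    D=np.load(cam+'1.npz'); W=cloud(cam,D['d']); Q=T.inv().apply(W.reshape(-1,3)-o['tool_pos'])*1000; g=D['im'].reshape(-1,3)
    m=((Q>(-40,-60,-110))&(Q<(40,60,30))).all(-1); q=Q[m]; gg=g[m]
    for a in range(-110,30,10):
        k=(q[:,2]>=a)&(q[:,2]<a+10)
        if k.sum()>2: print(cam,'toolz',a,k.sum(),'x',np.percentile(q[k,0],[2,50,98]).round(0),'y',np.percentile(q[k,1],[2,50,98]).round(0),gg[k].mean(0).round(0))
E
```

```text
side toolz -110 59 x [ 3. 37. 40.] y [-32. -16.  27.] [49. 48. 45.]
side toolz -100 3 x [0. 7. 7.] y [-32. -30. -29.] [98. 95. 88.]
side toolz -90 3 x [ 7. 11. 15.] y [-19. -19. -19.] [94. 92. 84.]
side toolz -80 39 x [ 2. 12. 15.] y [-21. -10.  18.] [101.  99.  92.]
side toolz -70 55 x [-5. 11. 14.] y [-18.  -7.  16.] [103. 101.  94.]
side toolz -60 57 x [-7. 11. 15.] y [-18.  -6.  16.] [105. 102.  95.]
side toolz -50 35 x [-7. 13. 15.] y [-17.  -2.  14.] [102.  99.  93.]
side toolz -40 11 x [ 9. 12. 13.] y [-8. -0.  6.] [101.  99.  92.]
side toolz -30 4 x [12. 18. 21.] y [-10.  -2.  -1.] [24. 24. 24.]
side toolz -20 121 x [-27.   2.  29.] y [-21.  -6.   2.] [34. 33. 34.]
side toolz -10 55 x [-30. -19.  37.] y [-35.  -9.   1.] [101. 100.  98.]
side toolz 0 22 x [-29.  32.  38.] y [-39.  -7.   3.] [101. 100.  98.]
side toolz 10 46 x [-30.  -4.  37.] y [-41. -10.  35.] [122. 121. 118.]
side toolz 20 172 x [-32.  21.  34.] y [-39.  -7.  34.] [104. 103. 100.]
scene toolz -110 39 x [-39. -36.  28.] y [-34.  -6.  44.] [32. 27. 33.]
scene toolz -100 3 x [-15. -12.   6.] y [-31.   2.   4.] 
[... 157 characters left out ...]
cene toolz -70 51 x [-16. -11.   3.] y [-21.  -4.  13.] [76. 73. 70.]
scene toolz -60 38 x [-16. -12.   8.] y [-21.  -7.  12.] [89. 86. 83.]
scene toolz -50 30 x [-16. -11.   3.] y [-20.  -4.   9.] [82. 80. 76.]
scene toolz -40 6 x [-11. -10.  -8.] y [-7. -4.  1.] [80. 80. 74.]
scene toolz -30 17 x [-28. -11.   7.] y [-12.  -6.  -2.] [11. 11. 13.]
scene toolz -20 71 x [-37. -28.  17.] y [-25.  -8.  14.] [52. 53. 53.]
scene toolz -10 34 x [-36. -31. -11.] y [-39.  -8.  27.] [90. 92. 90.]
scene toolz 0 12 x [-37. -31. -27.] y [-41.  -5.  31.] [78. 78. 77.]
scene toolz 10 43 x [-37.  14.  34.] y [-41.  -6.  30.] [80. 80. 79.]
scene toolz 20 87 x [-38.  22.  30.] y [-42. -18.  30.] [70. 70. 70.]
```

The fingers are shut above the handle: from both cameras they seem to end about 3 cm behind the reported TCP. That also explains the knob-width grip on the weight. I raise, open and measure the fingertip offset.

Request:
step_arm --rows '[{"dp":[0,0,-2],"rotation":[0,0,0]},{"dp":[0,0,-5],"rotation":[0,0,0]},{"dp":[0,0,-8],"rotation":[0,0,0]},{"dp":[0,0,-8],"rotation":[0,0,0]},{"dp":[0,0,-8],"rotation":[0,0,0]},{"dp":[0,0,-8],"rotation":[0,0,0]}]' --fingers 0.5

```text
time_s: 12.9
tool_pos: [0.6681, 0.1938, 0.1353]
tool_rot: [0.793, 0.609, -0.0, -0.0]
contact_force: [-0.1, -0.9, -1.1]
grip_width: 0.391
grip_force: 0.0
```

```bash
python3 - <<'E'
from h import *
o=arm.get_obs();T=Ro.from_quat(o['tool_rot']);print(o['time_s'],o['tool_pos'],o['grip_width'])
for cam in('side','scene','wrist'):
    c=camera_info(cam); im,d=snapshot(cam); W=cloud(cam,d) if cam!='wrist' else wcloud(d,c); Q=T.inv().apply(W.reshape(-1,3)-o['tool_pos'])*1000
    m=((Q>(-22,-60,-90))&(Q<(22,60,30))).all(-1); q=Q[m]
    for a in range(-90,30,5):
        k=(q[:,2]>=a)&(q[:,2]<a+5)
        if k.sum()>2: print(cam,'toolz',a,k.sum(),'x',np.percentile(q[k,0],[2,50,98]).round(0),'y',np.percentile(q[k,1],[2,25,50,75,98]).round(0))
    B=W[((W>(.58,.10,.064))&(W<(.74,.27,.085))).all(-1)&(im.max(-1)<60)]; 
    if len(B)>20: print(cam,'handle',len(B),cv2.minAreaRect((B[:,:2]*1000).astype(np.float32)),B[:,2].max())
E
```

```text
12.9 [0.66807295 0.19375449 0.1352824 ] 0.3913942862619366
side toolz -90 10 x [-7. 12. 15.] y [20. 21. 23. 25. 27.]
side toolz -85 22 x [-2. 11. 15.] y [-38. -20.  20.  26.  32.]
side toolz -80 36 x [ 0. 11. 15.] y [-37. -28.  18.  22.  35.]
side toolz -75 44 x [-4. 12. 15.] y [-37. -32.  17.  20.  35.]
side toolz -70 41 x [-8. 10. 14.] y [-36. -34. -19.  19.  33.]
side toolz -65 42 x [-8. 10. 15.] y [-37. -32.  18.  22.  33.]
side toolz -60 37 x [-5. 10. 14.] y [-36. -35. -25.  19.  33.]
side toolz -55 44 x [-5. 11. 14.] y [-36. -30.  16.  20.  33.]
side toolz -50 28 x [-6. 11. 14.] y [-35. -30. -19.  20.  29.]
side toolz -45 26 x [-7. 11. 15.] y [-32. -10.  18.  21.  31.]
side toolz -40 22 x [-7. 10. 14.] y [-25.  18.  19.  20.  29.]
side toolz -35 6 x [-5.  9. 11.] y [-20. -10.  18.  19.  19.]
side handle 115 ((664.720947265625, 196.070556640625), (53.855987548828125, 14.893861770629883), 71.24998474121094) 0.07799421209263661
scene toolz -90 11 x [-17. -13.  -4.] y [-42. -32.  18.  23.  29.]
scene toolz -85 26 x [-15. -12.   4.] y [-42. -31.  18.  25.  33.]
scene toolz -80 29 x 
[... 1006 characters left out ...]
 [-8. 10. 11.] y [-31. -25. -21.  27.  33.]
wrist toolz -70 460 x [ 2. 10. 11.] y [-32. -26.  22.  27.  33.]
wrist toolz -65 478 x [-0. 10. 11.] y [-33. -25.  22.  27.  35.]
wrist toolz -60 519 x [-3. 10. 11.] y [-35. -26.  22.  28.  36.]
wrist toolz -55 572 x [-6. 10. 11.] y [-37. -27. -21.  28.  38.]
wrist toolz -50 473 x [-8. 10. 11.] y [-36. -26. -21.  27.  38.]
wrist toolz -45 417 x [-9. 10. 11.] y [-34. -25.  22.  26.  35.]
wrist toolz -40 276 x [-9.  9. 10.] y [-29. -23. -21.  24.  30.]
wrist toolz -35 79 x [-9.  7. 10.] y [-25. -21.  22.  22.  27.]
wrist handle 1265 ((674.5380249023438, 189.9402313232422), (54.34701919555664, 28.955949783325195), 76.42051696777344) 0.0773144975202873
```

Both fixed cameras and the wrist camera agree: the fingertips end 31 mm behind the reported TCP. I go down to a reported z of about 0.016.

```bash
python3 - <<'E'
from h import *
o=arm.get_obs();plan([.665,.192,.016],75);print(o['grip_width'])
E
```

```text
dp [-0.18, -0.14, 11.77] rot [-0.1, 0.1, 0.0]
0.48729964243274515
```

Request:
step_arm --rows '[{"dp":[-0.2,-0.15,2],"rotation":[0,0,0]},{"dp":[-0.2,-0.15,4],"rotation":[0,0,0]},{"dp":[-0.2,-0.15,6],"rotation":[0,0,0]},{"dp":[-0.2,-0.15,8],"rotation":[0,0,0]},{"dp":[-0.2,-0.15,9.5],"rotation":[0,0,0]},{"dp":[-0.2,-0.15,10.8],"rotation":[0,0,0]},{"dp":[-0.2,-0.15,11.6],"rotation":[0,0,0]},{"dp":[-0.2,-0.15,11.8],"rotation":[0,0,0]},{"dp":[-0.2,-0.15,11.8],"rotation":[0,0,0]}]'

```text
time_s: 13.8
tool_pos: [0.6662, 0.1923, 0.0169]
tool_rot: [0.793, 0.609, -0.0, -0.0]
contact_force: [0.3, 0.7, -0.1]
grip_width: 0.501
grip_force: 0.0
```

Request:
step_arm --rows '[{"dp":[0,0,0],"rotation":[0,0,0]},{"dp":[0,0,0],"rotation":[0,0,0]},{"dp":[0,0,0],"rotation":[0,0,0]},{"dp":[0,0,0],"rotation":[0,0,0]},{"dp":[0,0,0],"rotation":[0,0,0]},{"dp":[0,0,0],"rotation":[0,0,0]},{"dp":[0,0,0],"rotation":[0,0,0]},{"dp":[0,0,0],"rotation":[0,0,0]}]' --fingers 0.0 --squeeze 50

```text
time_s: 14.47
tool_pos: [0.6662, 0.1926, 0.0178]
tool_rot: [0.793, 0.609, -0.0, -0.0]
contact_force: [-1.6, -1.1, 3.4]
grip_width: 0.138
grip_force: 50.0
```

Request:
step_arm --rows '[{"dp":[0,0,-0.3],"rotation":[0,0,0]},{"dp":[0,0,-0.8],"rotation":[0,0,0]},{"dp":[0,0,-1.2],"rotation":[0,0,0]},{"dp":[0,0,-1.2],"rotation":[0,0,0]},{"dp":[0,0,-1.2],"rotation":[0,0,0]}]'

```text
time_s: 14.88
tool_pos: [0.6667, 0.1922, 0.0296]
tool_rot: [0.793, 0.609, 0.0, 0.0]
contact_force: [0.2, 0.1, -4.1]
grip_width: 0.136
grip_force: 50.0
```

```bash
cat > st.py <<'E'
from h import *
o=arm.get_obs();T=Ro.from_quat(o['tool_rot']);print(o['time_s'],o['tool_pos'].round(4),o['tool_rot'].round(4),o['grip_width'],o['grip_force'],o['contact_force'].round(1),o['moment'].round(2))
c=camera_info('wrist'); im,d=snapshot('wrist'); W=wcloud(d,c); Q=T.inv().apply(W.reshape(-1,3)-o['tool_pos']).reshape(W.shape)*1000
# back wall rim of scoop and sides in tool frame
m=((Q>(5,-45,-60))&(Q<(60,45,60))).all(-1); q=Q[m]
for a in range(-60,60,8):
    k=(q[:,2]>=a)&(q[:,2]<a+8)
    if k.sum()>20: print(a,k.sum(),'x',np.percentile(q[k,0],[1,50,99]).round(1),'y',np.percentile(q[k,1],[1,50,99]).round(1))
E
python3 st.py
```

```text
14.8833 [0.6667 0.1922 0.0296] [7.932e-01 6.089e-01 2.000e-04 1.000e-04] 0.136154087330715 49.998897314071655 [ 0.2  0.1 -4.1] [-0.04  0.07 -0.03]
-60 2175 x [ 5.4 13.2 27.5] y [-20.    1.3  23. ]
-52 983 x [ 8.5 10.7 34.2] y [-20.4   1.3  23.3]
-44 445 x [ 8.7 10.6 37.1] y [-15.2   1.3  18.4]
-36 75 x [ 8.3 35.9 37.1] y [-8.7  0.9 10.7]
-28 61 x [10.4 35.  36.4] y [-32.8   1.3  35. ]
-20 1620 x [ 5.8 29.7 35.2] y [-33.9   3.7  36.4]
-12 1069 x [ 6.2 21.1 32. ] y [-32.5  -4.9  35.1]
-4 2159 x [ 5.3 18.9 31.2] y [-32.2  -2.5  34.3]
4 602 x [ 5.2 30.9 31.4] y [-33.5   0.7  35.3]
12 557 x [ 5.1 15.5 31.1] y [-32.6   3.5  34.5]
20 259 x [ 8.7 43.4 59.7] y [-44.5  -2.3  43.2]
28 7613 x [21.9 43.7 59.6] y [-44.4  -0.6  44.2]
```

The scoop is held: the width matches the 13 mm bar and the load is 4.1 N. In the tool frame the lip lies at about (-79, 1, 2) mm. I compute the pour path with the lip fixed above the bowl.

```bash
python3 - <<'E'
from h import *
L=np.array([-.079,.001,.002]); b=np.array([.553,.012]); e=np.array([np.cos(np.radians(75)),np.sin(np.radians(75))])
def tcp(th,dist,z,a=75): 
    return np.r_[b+e*dist,z]-goal(a,th).apply(L)
o=arm.get_obs(); 
plan(np.r_[o['tool_pos'][:2],.165],75)
p0=tcp(0,.036,.160); print(p0); plan(p0,75)
# check carry clearance: rows for tilt from p0
R0=goal(75)
for th,z in ((5,.158),(10,.150),(15,.142),(18,.138),(20,.136),(22,.136),(25,.136),(28,.136),(31,.136),(35,.136),(40,.136),(45,.136)):
    t=tcp(th,.036,z); print(th,t.round(3),(R0.inv().apply(t-p0)*100).round(2))
E
```

```text
dp [-0.0, -0.0, -13.56] rot [-0.0, 0.0, 0.0]
[0.58179826 0.12334029 0.162     ]
dp [-8.84, -6.4, -13.26] rot [-0.0, 0.0, 0.0]
5 [0.582 0.123 0.167] [-0.05  0.   -0.49]
10 [0.581 0.122 0.166] [-0.15 -0.   -0.37]
15 [0.581 0.12  0.164] [-0.32  0.   -0.24]
18 [0.581 0.119 0.164] [-0.45 -0.   -0.23]
20 [0.58  0.118 0.165] [-0.54 -0.   -0.29]
22 [0.58  0.117 0.167] [-0.65 -0.   -0.54]
25 [0.58  0.115 0.171] [-0.82 -0.   -0.92]
28 [0.579 0.114 0.175] [-1.02  0.   -1.29]
31 [0.579 0.111 0.178] [-1.23 -0.   -1.64]
35 [0.578 0.108 0.183] [-1.54 -0.   -2.1 ]
40 [0.577 0.104 0.188] [-1.98  0.   -2.63]
45 [0.575 0.1   0.193] [-2.46 -0.   -3.13]
```

Request:
step_arm --rows '[{"dp":[0,0,-0.5],"rotation":[0,0,0]},{"dp":[0,0,-1.5],"rotation":[0,0,0]},{"dp":[0,0,-3],"rotation":[0,0,0]},{"dp":[0,0,-4.8],"rotation":[0,0,0]},{"dp":[0,0,-6.6],"rotation":[0,0,0]},{"dp":[0,0,-8.4],"rotation":[0,0,0]},{"dp":[0,0,-10.2],"rotation":[0,0,0]},{"dp":[0,0,-11.8],"rotation":[0,0,0]},{"dp":[0,0,-13],"rotation":[0,0,0]},{"dp":[0,0,-13.6],"rotation":[0,0,0]},{"dp":[0,0,-13.6],"rotation":[0,0,0]}]'

```text
time_s: 15.85
tool_pos: [0.6679, 0.1927, 0.1683]
tool_rot: [0.793, 0.609, 0.002, 0.001]
contact_force: [-0.1, -0.3, -4.9]
grip_width: 0.135
grip_force: 50.0
```

Request:
step_arm --rows '[{"dp":[-0.2,-0.2,0],"rotation":[0,0,0]},{"dp":[-0.8,-0.6,0],"rotation":[0,0,0]},{"dp":[-1.7,-1.2,0],"rotation":[0,0,0]},{"dp":[-2.8,-2,0],"rotation":[0,0,0]},{"dp":[-4,-2.9,0],"rotation":[0,0,0]},{"dp":[-5.2,-3.8,0],"rotation":[0,0,0]},{"dp":[-6.4,-4.6,0],"rotation":[0,0,0]},{"dp":[-7.4,-5.3,0],"rotation":[0,0,0]},{"dp":[-8.2,-5.9,0],"rotation":[0,0,0]},{"dp":[-8.7,-6.3,0],"rotation":[0,0,0]},{"dp":[-8.8,-6.4,0],"rotation":[0,0,0]},{"dp":[-8.8,-6.4,0],"rotation":[0,0,0]}]'

```text
time_s: 16.85
tool_pos: [0.5816, 0.1237, 0.1653]
tool_rot: [0.793, 0.609, -0.0, -0.0]
contact_force: [-0.2, 0.6, -4.5]
grip_width: 0.136
grip_force: 50.0
```

```bash
cat > bw.py <<'E'
from h import *
def bowl():
    out=[]
    for cam in('side','scene'):
        im,d=snapshot(cam); np.savez(cam+'2.npz',im=im,d=d); W=cloud(cam,d)
        f=W[((np.hypot(W[...,0]-.553,W[...,1]-.012)<.036)&(W[...,2]>.06)&(W[...,2]<.12))]
        wp=W[((W>(.45,-.215,.06))&(W<(.56,-.12,.095))).all(-1)]
        out.append((cam,'bowl z pct',np.percentile(f[:,2],[5,50,95]).round(4) if len(f)>5 else len(f),'wpan',np.median(wp[:,2]).round(4)))
    return out
if __name__=='__main__':
    o=arm.get_obs();print(o['time_s'],o['tool_pos'].round(4),o['tool_rot'].round(3),o['contact_force'].round(1),o['moment'].round(2),o['grip_width'])
    for x in bowl(): print(x)
E
python3 bw.py; python3 - <<'E'
from h import *
W=cloud('side',np.load('side2.npz')['d']);
for nm in('side','scene'):
    W=cloud(nm,np.load(nm+'2.npz')['d']); P=W[((np.hypot(W[...,0]-.553,W[...,1]-.012)<.08)&(W[...,2]>.112)&(W[...,2]<.135))]
    print(nm,len(P),P.min(0),P.max(0))
o=arm.get_obs(); L=np.array([-.079,.001,.002]); print('lip',Ro.from_quat(o['tool_rot']).apply(L)+o['tool_pos'])
E
```

```text
16.85 [0.5816 0.1237 0.1653] [ 0.793  0.609 -0.    -0.   ] [-0.2  0.6 -4.5] [-0.07  0.04  0.02] 0.1363892412016935
('side', 'bowl z pct', array([0.0877, 0.0907, 0.0935]), 'wpan', np.float64(0.0709))
('scene', 'bowl z pct', array([0.0892, 0.0925, 0.0959]), 'wpan', np.float64(0.0726))
side 203 [ 0.49175645 -0.05048915  0.11202502] [0.59206698 0.07773832 0.12821362]
scene 577 [ 0.48729761 -0.05600835  0.11205025] [0.61701137 0.07672346 0.13181647]
lip [0.56297311 0.04795225 0.16352406]
```

The bowl is raised and empty (floor at 92 mm), and the lip is above it as planned. I tilt gently to 18 degrees.

Request:
step_arm --rows '[{"dp":[0,0,-0.1],"rotation":[0,3,0]},{"dp":[-0.05,0,-0.15],"rotation":[0,6,0]},{"dp":[-0.13,0,-0.1],"rotation":[0,9,0]},{"dp":[-0.2,0,0],"rotation":[0,12,0]},{"dp":[-0.3,0,0.05],"rotation":[0,15,0]},{"dp":[-0.4,0,0.07],"rotation":[0,17,0]},{"dp":[-0.45,0,0.07],"rotation":[0,18,0]},{"dp":[-0.45,0,0.07],"rotation":[0,18,0]},{"dp":[-0.45,0,0.07],"rotation":[0,18,0]},{"dp":[-0.45,0,0.07],"rotation":[0,18,0]}]'

```text
time_s: 17.78
tool_pos: [0.5811, 0.1203, 0.1649]
tool_rot: [0.783, 0.602, 0.124, -0.095]
contact_force: [0.0, -0.3, -3.8]
grip_width: 0.132
grip_force: 50.0
```

```bash
python3 bw.py; cat > pp.py <<'E'
from h import *
# lip-fixed tilt table from the present pose, lip moved to dist/z
import sys
L=np.array([-.079,.001,.002]); b=np.array([.553,.012]); e=np.array([np.cos(np.radians(75)),np.sin(np.radians(75))])
o=arm.get_obs(); R0=Ro.from_quat(o['tool_rot']); p0=np.array(o['tool_pos']); print('lip',R0.apply(L)+p0,'tilt',np.degrees((goal(75).inv()*R0).as_rotvec()).round(1))
for th in map(float,sys.argv[2:]):
    t=np.r_[b+e*.036,float(sys.argv[1])]-goal(75,th).apply(L)
    print(th,(R0.inv().apply(t-p0)*100).round(2),np.degrees((R0.inv()*goal(75,th)).as_rotvec()).round(1))
E
python3 pp.py .136 20 22 24 26 28 30 33 36 40 45
```

```text
17.7833 [0.5811 0.1203 0.1649] [ 0.783  0.602  0.124 -0.095] [ 0.  -0.3 -3.8] [-0.69  0.22  0.05] 0.13212892357325132
('side', 'bowl z pct', array([0.0873, 0.091 , 0.0939]), 'wpan', np.float64(0.071))
('scene', 'bowl z pct', array([0.089 , 0.0924, 0.0956]), 'wpan', np.float64(0.0727))
lip [0.56282927 0.04831531 0.13867485] tilt [ 0.  18.  -0.1]
20.0 [-0.25  0.01 -0.07] [-0.   2.   0.1]
22.0 [-0.27  0.01 -0.35] [-0.   4.   0.1]
24.0 [-0.3   0.01 -0.62] [-0.   6.   0.1]
26.0 [-0.34  0.01 -0.89] [-0.   8.   0.1]
28.0 [-0.39  0.01 -1.16] [-0.  10.   0.1]
30.0 [-0.45  0.01 -1.43] [-0.  12.   0.1]
33.0 [-0.56  0.01 -1.83] [-0.  15.   0.1]
36.0 [-0.69  0.01 -2.23] [-0.  18.   0.1]
40.0 [-0.89  0.01 -2.74] [-0.  22.   0.1]
45.0 [-1.19  0.   -3.36] [-0.1 27.   0.1]
```

Request:
step_arm --rows '[{"dp":[-0.2,0,0],"rotation":[0,1,0]},{"dp":[-0.25,0,-0.07],"rotation":[0,2,0]},{"dp":[-0.25,0,-0.2],"rotation":[0,3,0]},{"dp":[-0.27,0,-0.35],"rotation":[0,4,0]},{"dp":[-0.28,0,-0.5],"rotation":[0,5,0]},{"dp":[-0.3,0,-0.62],"rotation":[0,6,0]},{"dp":[-0.32,0,-0.75],"rotation":[0,7,0]},{"dp":[-0.34,0,-0.9],"rotation":[0,8,0]},{"dp":[-0.34,0,-0.9],"rotation":[0,8,0]},{"dp":[-0.34,0,-0.9],"rotation":[0,8,0]},{"dp":[-0.34,0,-0.9],"rotation":[0,8,0]},{"dp":[-0.34,0,-0.9],"rotation":[0,8,0]}]'

```text
time_s: 18.88
tool_pos: [0.5794, 0.1144, 0.1726]
tool_rot: [0.772, 0.594, 0.179, -0.137]
contact_force: [0.6, 0.2, -3.8]
grip_width: 0.134
grip_force: 50.0
```

```bash
python3 bw.py; python3 pp.py .136 27 28 29 30 31 32 33 34 35 36 38 40 42 45
```

```text
18.8833 [0.5794 0.1144 0.1726] [ 0.772  0.594  0.179 -0.137] [ 0.6  0.2 -3.8] [-0.82  0.28 -0.01] 0.13392555206107234
('side', 'bowl z pct', array([0.0866, 0.09  , 0.1045]), 'wpan', np.float64(0.0726))
('scene', 'bowl z pct', array([0.0841, 0.0888, 0.106 ]), 'wpan', np.float64(0.0779))
lip [0.56247847 0.0463052  0.13631369] tilt [-0.  26.  -0.1]
27.0 [ 0.02 -0.01 -0.09] [0.  1.  0.1]
28.0 [ 0.01 -0.01 -0.23] [0.  2.  0.1]
29.0 [ 0.   -0.01 -0.37] [0.  3.  0.1]
30.0 [-0.01 -0.01 -0.5 ] [0.  4.  0.1]
31.0 [-0.02 -0.01 -0.64] [0.  5.  0.1]
32.0 [-0.04 -0.01 -0.78] [0.  6.  0.1]
33.0 [-0.06 -0.01 -0.91] [-0.   7.   0.1]
34.0 [-0.08 -0.01 -1.05] [-0.   8.   0.1]
35.0 [-0.1  -0.01 -1.19] [-0.   9.   0.1]
36.0 [-0.13 -0.01 -1.32] [-0.  10.   0.1]
38.0 [-0.19 -0.02 -1.59] [-0.  12.   0.1]
40.0 [-0.26 -0.02 -1.86] [-0.  14.   0.1]
42.0 [-0.34 -0.02 -2.12] [-0.  16.   0.1]
45.0 [-0.47 -0.02 -2.51] [-0.  19.   0.1]
```

Request:
step_arm --rows '[{"dp":[0,0,0],"rotation":[0,0,0]},{"dp":[0,0,0],"rotation":[0,0,0]},{"dp":[0,0,0],"rotation":[0,0,0]},{"dp":[0,0,0],"rotation":[0,0,0]}]'

```text
time_s: 19.32
tool_pos: [0.5794, 0.1137, 0.1726]
tool_rot: [0.773, 0.593, 0.179, -0.137]
contact_force: [0.5, -0.2, -2.1]
grip_width: 0.141
grip_force: 50.0
```

```bash
python3 bw.py; python3 - <<'E'
from h import *
a=np.load('side2.npz')['im'];b=np.load('scene2.npz')['im']
save('pour',np.hstack([cv2.resize(a[215:295,265:365],(400,320),interpolation=cv2.INTER_CUBIC),cv2.resize(b[150:230,240:340],(400,320),interpolation=cv2.INTER_CUBIC)]))
for nm in ('side','scene'):
    print([ (round(r['confidence'],2),w(nm,r['centre']).round(3).tolist()) for r in models.look_for(nm,'ball_0_center')[:12]])
E
```

```text
19.3167 [0.5794 0.1137 0.1726] [ 0.773  0.593  0.179 -0.137] [ 0.5 -0.2 -2.1] [-0.79  0.27 -0.  ] 0.14131685734892369
('side', 'bowl z pct', array([0.0691, 0.0841, 0.09  ]), 'wpan', np.float64(0.0901))
('scene', 'bowl z pct', array([0.07  , 0.085 , 0.0927]), 'wpan', np.float64(0.0921))
[]
[(0.49, [0.565, 0.004, 0.09]), (0.16, [0.555, 0.041, 0.087])]
```

View pics/pour.png

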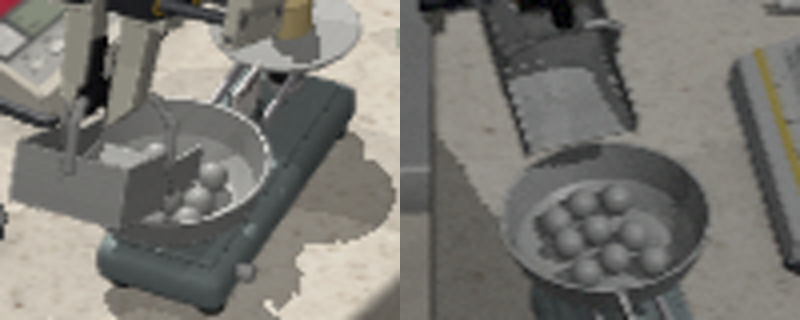

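The picture shows all nine balls in the bowl (crop about (555–652, 195–270)), the bowl down and the flat pan up with the weight on it. I level the scoop and take it back.

```bash
python3 - <<'E'
from h import *
o=arm.get_obs();p=o['tool_pos']
plan([p[0],p[1],p[2]+.04],75,26);plan([p[0]+.01,p[1]+.02,.215],75,0)
R=goal(75); plan([.667,.192,.215],75,0,np.array([p[0]+.01,p[1]+.02,.215]),R); 
E
```

```text
dp [1.75, 0.0, -3.6] rot [-0.0, -0.0, 0.0]
dp [3.84, 0.45, -2.87] rot [-0.0, -26.0, 0.0]
dp [7.65, 6.0, 0.0] rot [0.0, 0.0, 0.0]
```

Request:
step_arm --rows '[{"dp":[0.4,0,-0.9],"rotation":[0,0,0]},{"dp":[0.9,0,-1.9],"rotation":[0,0,0]},{"dp":[1.4,0,-2.8],"rotation":[0,-3,0]},{"dp":[1.9,0.1,-3.3],"rotation":[0,-7,0]},{"dp":[2.4,0.2,-3.3],"rotation":[0,-11,0]},{"dp":[2.9,0.3,-3.2],"rotation":[0,-15,0]},{"dp":[3.3,0.4,-3.1],"rotation":[0,-19,0]},{"dp":[3.6,0.4,-3],"rotation":[0,-23,0]},{"dp":[3.8,0.45,-2.9],"rotation":[0,-26,0]},{"dp":[3.8,0.45,-2.9],"rotation":[0,-26,0]}]'

```text
time_s: 20.35
tool_pos: [0.5896, 0.1389, 0.2165]
tool_rot: [0.791, 0.612, 0.001, 0.0]
contact_force: [-0.2, 0.6, -1.1]
grip_width: 0.135
grip_force: 50.0
```

Request:
step_arm --rows '[{"dp":[0.4,0.3,0],"rotation":[0,0,0]},{"dp":[1.4,1.1,0],"rotation":[0,0,0]},{"dp":[2.8,2.2,0],"rotation":[0,0,0]},{"dp":[4.3,3.4,0],"rotation":[0,0,0]},{"dp":[5.7,4.5,0],"rotation":[0,0,0]},{"dp":[6.9,5.4,0],"rotation":[0,0,0]},{"dp":[7.5,5.9,0],"rotation":[0,0,0]},{"dp":[7.7,6,0],"rotation":[0,0,0]},{"dp":[7.7,6,0],"rotation":[0,0,0]}]'

```text
time_s: 21.1
tool_pos: [0.667, 0.1909, 0.2149]
tool_rot: [0.794, 0.608, -0.0, -0.0]
contact_force: [0.8, -0.3, -1.9]
grip_width: 0.137
grip_force: 50.0
```

```bash
python3 st.py; python3 - <<'E'
from h import *
plan([.667,.192,.03],75);plan([.667,.192,.0185],75)
E
```

```text
21.1 [0.667  0.1909 0.2149] [ 7.937e-01  6.083e-01 -2.000e-04 -2.000e-04] 0.13685827637020154 49.99965727329254 [ 0.8 -0.3 -1.9] [-0.04  0.15 -0.  ]
-60 2168 x [ 5.4 13.1 27.6] y [-20.    1.2  22.6]
-52 980 x [ 8.5 10.6 34. ] y [-20.5   1.2  23.4]
-44 451 x [ 8.5 10.6 37. ] y [-15.4   1.2  18.7]
-36 79 x [ 8.5 35.8 37. ] y [-9.1  1.7 12. ]
-28 49 x [20.3 35.5 36.4] y [-26.    0.7   7.9]
-20 1609 x [ 5.8 29.7 35.2] y [-33.9   3.6  36.4]
-12 661 x [ 5.9 30.8 34.2] y [-32.8  -2.9  35.5]
-4 591 x [ 5.9 30.6 31.4] y [-32.9  -3.1  35.3]
4 551 x [ 5.9 30.9 31.3] y [-33.5   1.2  35.3]
12 2289 x [ 5.2 12.5 31. ] y [-31.9   0.6  34.3]
dp [0.14, 0.01, 18.5] rot [-0.0, 0.0, -0.1]
dp [0.14, 0.01, 19.65] rot [-0.0, 0.0, -0.1]
```

Request:
step_arm --rows '[{"dp":[0.1,0,1],"rotation":[0,0,0]},{"dp":[0.1,0,3],"rotation":[0,0,0]},{"dp":[0.1,0,6],"rotation":[0,0,0]},{"dp":[0.1,0,9],"rotation":[0,0,0]},{"dp":[0.1,0,12],"rotation":[0,0,0]},{"dp":[0.1,0,15],"rotation":[0,0,0]},{"dp":[0.1,0,17],"rotation":[0,0,0]},{"dp":[0.1,0,18.2],"rotation":[0,0,0]},{"dp":[0.1,0,18.8],"rotation":[0,0,0]},{"dp":[0.1,0,19.2],"rotation":[0,0,0]},{"dp":[0.1,0,19.6],"rotation":[0,0,0]},{"dp":[0.1,0,19.6],"rotation":[0,0,0]}]'

```text
time_s: 22.15
tool_pos: [0.6679, 0.1932, 0.0198]
tool_rot: [0.793, 0.609, 0.001, 0.0]
contact_force: [-0.6, 0.3, -1.5]
grip_width: 0.135
grip_force: 50.0
```

Request:
step_arm --rows '[{"dp":[0,0,0],"rotation":[0,0,0]},{"dp":[0,0,0],"rotation":[0,0,0]},{"dp":[0,0,0],"rotation":[0,0,0]},{"dp":[0,0,0],"rotation":[0,0,0]},{"dp":[0,0,0],"rotation":[0,0,0]}]' --fingers 0.5

```text
time_s: 22.57
tool_pos: [0.6676, 0.1932, 0.0197]
tool_rot: [0.793, 0.609, 0.0, 0.0]
contact_force: [0.8, -0.3, 0.1]
grip_width: 0.451
grip_force: 0.0
```

Request:
step_arm --rows '[{"dp":[0,0,-1],"rotation":[0,0,0]},{"dp":[0,0,-3],"rotation":[0,0,0]},{"dp":[0,0,-6],"rotation":[0,0,0]},{"dp":[0,0,-9],"rotation":[0,0,0]},{"dp":[0,0,-12],"rotation":[0,0,0]},{"dp":[0,0,-14],"rotation":[0,0,0]},{"dp":[0,0,-14],"rotation":[0,0,0]},{"dp":[0,0,-14],"rotation":[0,0,0]}]'

```text
time_s: 23.23
tool_pos: [0.6686, 0.1935, 0.1619]
tool_rot: [0.793, 0.609, 0.002, 0.001]
contact_force: [-0.1, -0.7, -0.2]
grip_width: 0.503
grip_force: 0.0
```

```bash
python3 scoop.py; python3 bw.py; python3 - <<'E'
from h import *
b=np.load('scene2.npz')['im'];a=np.load('side2.npz')['im']
save('end',np.hstack([cv2.resize(b[140:400,240:400],(369,600),interpolation=cv2.INTER_AREA),cv2.resize(a[180:360,210:340],(431,600),interpolation=cv2.INTER_CUBIC)]))
E
```

```text
23.2333 [0.66858499 0.19349852 0.16193051] [-0.35  0.57  0.04  1.47 -0.02  1.1  -0.56]
handle 1015 ((668.697265625, 191.148681640625), (57.446311950683594, 13.08799934387207), 74.6249771118164) 0.07722129618060578 [0.66920304 0.19383519 0.07477605]
scoop 5119 ((663.1900024414062, 172.4036865234375), (116.03598022460938, 74.53848266601562), 74.9712142944336)
scoop 801 ((663.1204833984375, 172.12997436523438), (115.40133666992188, 74.53617095947266), 74.91313934326172)
23.2833 [0.6673 0.1931 0.1599] [0.793 0.609 0.001 0.   ] [-0.7  0.3 -0.9] [-0.12  0.13  0.01] 0.500143278380637
('side', 'bowl z pct', array([0.0691, 0.0842, 0.091 ]), 'wpan', np.float64(0.0904))
('scene', 'bowl z pct', array([0.07  , 0.0858, 0.0932]), 'wpan', np.float64(0.0921))
```

View pics/end.png

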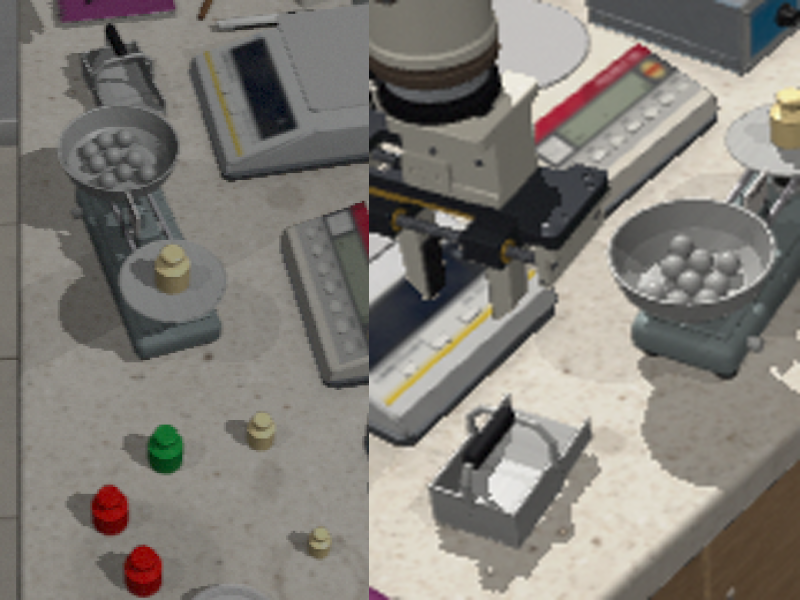

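The final picture shows the weight upright on the raised flat pan (172,270), all balls in the lowered bowl (118,155), the empty scoop upright on the worktop, and the small weights in place. I hand in.

```bash
python3 -c "
from bench import workorder
print(workorder.hand_in())"
```

```text
the job is handed in; nothing more can be done
None
```

I handed the job in at about 23 s; the hand-in returned no verdict. In the last picture the 200 g weight stands on the flat pan, all nine balls are in the lowered bowl, the empty scoop is upright on the worktop, and the smaller weights are where they were.

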